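# Load the line-sample carrier and latch its door

## Robot

A 7-joint arm with a two-finger parallel gripper is mounted at the origin on the work surface. World frame = base frame: x ahead of the robot, y to its left, z up, the work surface at z = 0. Lengths are in m, angles in rad, forces in N, time in s.
With the tool pointing down it reaches from about 0.4 to 0.875 m from the base axis. Payload 19.3 kg.
Tool frame: the origin (TCP) lies at the very end of the fingers, on their centre line; the grasp point (between the pads) lies 19 mm behind it; z points along the fingers, y is the direction in which the jaws open and shut (so a half turn about z gives the same grasp; the last joint's range is limited). The gripper opens to 85 mm and grips with 20 to 120 N. Pads are 22 mm wide; open, the fingers measure 114 mm over their backs; the gripper's body (76 mm by 85 mm) begins 54 mm behind the grasp point. The pads swing forward as they close: fully open they stand 13 mm farther back than shut.
Start: joints at [-1.171, 0.521, -0.036, 1.599, 0.021, 1.021, -0.113], TCP at [0.283, 0.557, 0.231] pointing down, gripper open.
Joint ranges: [-2.91, 2.91], [-0.3, 2.13], [-1.5, 1.42], [0.17, 2.43], [-1.26, 4.41], [0.16, 1.93], [-2.52, 2.52]. Speed limits (rad/s): [1.89, 1.89, 2.39, 2.39, 3.01, 3.01, 3.01].

## Interface

Orientations are given as [roll, pitch, yaw] about the fixed x, y, z axes, in that order (R = Rz(yaw) Ry(pitch) Rx(roll)).
In Python, from workcell import bot, grab_frame, calibration, workorder gives the robot as it stands.
- The arm moves only by the tool move_arm, never from a script. Its arguments are lists of equal length, an entry for each row: "jaw": the closure in counts, from 0 (fully open) to 255 (shut); "dp": the shift along the tool's x, y, z in units of 800 mm (1.0 is 800 mm), a list of three; "rotation": the turn, a rotation vector about the tool's x, y, z in units of pi rad (1.0 is pi rad), a list of three. In form: {"jaw": [jaw, ...], "dp": [[dx, dy, dz], ...], "rotation": [[rx, ry, rz], ...]}. A call has 1 to 10 rows; each row shifts and turns the commanded pose from where the row before left it, along the tool's axes as they then stand; what a row does not reach is not made up. A row lasts 1/8 s, in which the tool goes at most 62.5 mm and 10.7 degrees, less where a joint would pass 70% of its speed; a pose out of reach is approached as far as the arm can. A call with a number of a shift or a turn outside -1 to 1 is refused whole. A call with a gripper value outside its range is refused whole. The fingers move at their own pace and stop on an object; "squeeze" is the grip in N (left out, the last holds). Time passes only in rows, so rows that do not move let the fingers close. It gives the time, the measured TCP pose, the force and the opening at its end, in the units of the state.
- bot.observe(): the state, without advancing time (a new reading comes with each control period).
- grab_frame(name): name is "side" or "top" or "wrist"; returns the picture (420x560x3 uint8, blue, green, red); there is no depth.
- calibration(name): a dict with "camera_matrix" (3x3 intrinsics, pixels), "dist" ([k1, k2, p1, p2, k3] as OpenCV has them; the pictures are not rectified), "T" (4x4, takes a point from camera to world coordinates). Camera axes: x right, y down, z forward; pixel columns grow to the right and rows downward; lengths in m; the calibration is good to about 2 mm. A picture is of the moment at which its call begins: read the wrist's pose just before it. calibration takes no time and is no camera call; for the wrist camera it gives the pose at the moment of the call.
- workorder.job_done(): hands the job in, once; it reports no verdict.
The state is a dict: "clock": time; "qpos": joint angles; "qd": joint speeds; "joint_efforts": joint torques, N m; "position": TCP position; "tool_rot": TCP orientation; "force": force on the tool from outside, world axes, zero at the start; "moment": the same for the moment, N m; "grip_width": finger opening in m.
Only numpy, scipy, OpenCV 4.12 (cv2) and the standard library are available. Lean on these libraries where they do the work, as an engineer would, in place of code of your own. Each camera call takes 0.05 s, during which the arm holds its last target. There are 200 camera calls.

## Task

Take the white test block out of the steel sample carrier and stand it upright in the grey tray, then stand every sample pack on the table (cartons, jar, can, canister, however many there are) upright in a row in the carrier, on its floor. Once all of them are in, push the carrier's door fully shut until it seats on its catch. Do not disturb the bottle, tape roll or calculator.

Things in the scene. Friction and masses are not known exactly. Their poses are not given: they have to be found in the camera images.
- carrier: Steel sample carrier: open-topped box, inside 308 mm wide (its y), 76 deep (its x); walls 6 thick, 56 high above the table; floor 6 thick, running on 55 mm past the front as a ledge. Origin: centre of the inside, at table height. Its long -x side, towards the robot, has only the door. A black catch housing 50 x 20 x 56 mm stands 50 mm in front (-x) and 205 mm to -y of the origin.
- door (a joint): Angle (rad) of the carrier's grey door: 0 shut, growing as the free end swings out to -x of the carrier; starts at 0.5 to 0.95. Light friction, stays where left. At about 0.05 its end ball meets a sprung roller; pushed with about 5 N at the free end (8 N two thirds along, more with rubbing) it rides past and is held at 0. Below 0.02 it is seated; resting on the roller it stands near 0.05.
- door_hinge (a point): Point on the door's upright hinge axis, at the +y end of the carrier's front, at mid-thickness of the panel and the height of its top edge, 54 mm above the table. The panel is 320 mm long, 10 mm thick and spans 8 to 54 mm above the table.
- door_tip (a point): Point at mid-thickness of the door's top edge at its free end, 320 mm from door_hinge, 54 mm above the table.
- tray: Grey shallow open tray fixed on the table to the robot's left, 150 x 150 mm outside, walls 4 mm thick and 25 mm high, floor about 4 mm. Origin at the centre of its underside.
- test_block: White plastic detector test block, 60 x 50 x 86 mm high (x, y, z). Origin at the centre of its underside. It starts standing upright inside the carrier, anywhere along it, its x along the carrier's x.
- carton_a: Plain cardboard carton, 60 x 48 x 88 mm high (x, y, z). Its origin is the centre of its underside; x is along its first size, y along its second, z up when it stands upright. At the start it stands upright on the table to the robot's right, well clear of the carrier, its x within about 30 degrees of the world x. Bottom-heavy. May be absent.
- carton_b: Plain cardboard carton, the narrowest of the three, 56 x 42 x 84 mm high (x, y, z). Its origin is the centre of its underside; x is along its first size, y along its second, z up when it stands upright. At the start it stands upright on the table to the robot's right, well clear of the carrier, its x within about 30 degrees of the world x. Bottom-heavy. May be absent.
- carton_c: Plain cardboard carton, the largest of the three, 62 x 56 x 96 mm high (x, y, z). Its origin is the centre of its underside; x is along its first size, y along its second, z up when it stands upright. At the start it stands upright on the table to the robot's right, well clear of the carrier, its x within about 30 degrees of the world x. Bottom-heavy. May be absent.
- jar: Round glass jar with a white lid and a paper label, 52 mm across, 86 mm high. Its origin is the centre of its underside, z up its axis; it stands upright on the table to the robot's right at the start. Bottom-heavy. May be absent.
- can: Round steel can with a paper label, 48 mm across, 92 mm high. Its origin is the centre of its underside, z up its axis; it stands upright on the table to the robot's right at the start. Bottom-heavy. May be absent.
- canister: Round white plastic canister, the slimmest of the round packs, 44 mm across, 82 mm high. Its origin is the centre of its underside, z up its axis; it stands upright on the table to the robot's right at the start. Bottom-heavy. May be absent.
- water_bottle: Bystander: clear water bottle, 64 mm across, 190 mm tall, standing on the left, beyond the end of the carrier. Origin at the centre of its underside.
- tape_roll: Bystander: brown roll of tape lying flat at the far side, 100 mm across, 48 mm high. Origin at the centre of its underside.
- calculator: Bystander: black pocket calculator lying flat at the far side, 130 x 75 x 14 mm. Origin at the centre of its underside.
Not all that is in view belongs to the job. Leave any pink or purple look-alike of the carton_a alone.

How it is judged:
On the way, in this order (a step that is already met when the one before it is completed fails the run):
1. the test block stands upright in the tray (x of test_block in the frame of tray between -0.06 and 0.06 m and y of test_block in the frame of tray between -0.06 and 0.06 m and z of test_block in the frame of tray below 0.012 m and angle between test_block's own z axis and vertical below 0.12 rad), for 0.2 s.
2. every sample pack present stands upright on the carrier's floor (z of carton_a in the frame of carrier between 0.001 and 0.014 m and x of carton_a in the frame of carrier between -0.025 and 0.025 m and y of carton_a in the frame of carrier between -0.14 and 0.14 m and angle between each of carton_a, carton_b, carton_c, jar, can, canister's own z axis and vertical below 0.12 rad and z of carton_b in the frame of carrier between 0.001 and 0.014 m and x of carton_b in the frame of carrier between -0.025 and 0.025 m and y of carton_b in the frame of carrier between -0.14 and 0.14 m and z of carton_c in the frame of carrier between 0.001 and 0.014 m and x of carton_c in the frame of carrier between -0.025 and 0.025 m and y of carton_c in the frame of carrier between -0.14 and 0.14 m and z of jar in the frame of carrier between 0.001 and 0.014 m and x of jar in the frame of carrier between -0.025 and 0.025 m and y of jar in the frame of carrier between -0.14 and 0.14 m and z of can in the frame of carrier between 0.001 and 0.014 m and x of can in the frame of carrier between -0.025 and 0.025 m and y of can in the frame of carrier between -0.14 and 0.14 m and z of canister in the frame of carrier between 0.001 and 0.014 m and x of canister in the frame of carrier between -0.025 and 0.025 m and y of canister in the frame of carrier between -0.14 and 0.14 m), for 0.2 s.
3. the door is shut and seated on its catch (value of joint door below 0.02 rad), for 0.2 s.
At the end, for the whole second after the job is handed in: Door seated (below 0.02 rad); each sample present upright (within 0.12 rad) on the carrier floor, centre within 25 mm of its long middle line and 140 mm of its middle lengthwise; test block upright in the tray, within 60 mm of its centre along both axes; all at rest (all of step 1 and all of step 2 and value of joint door below 0.02 rad and linear speed of each of carton_a, carton_b, carton_c, jar, can, canister, test_block below 0.03 m/s); the robot touches nothing.
It fails at once if the water bottle is moved more than 30 mm (distance of water_bottle from where it was at the start of the episode above 0.03 m).
It fails at once if the tape roll is moved more than 30 mm (distance of tape_roll from where it was at the start of the episode above 0.03 m).
It fails at once if the calculator is moved more than 30 mm (distance of calculator from where it was at the start of the episode above 0.03 m).
Of carton_a, carton_b, carton_c, jar, can, canister only 4 to 6 are there at a start; the rules pass over those that are not, and their reading is None.
At some moment in a run one of carton_a, carton_c, jar, can may be knocked a few centimetres aside while the robot is not near it.
It also fails if it takes over 210 s, if anything falls off the work surface, if the arm or the gripper's body presses on something with over 40 N, if the wrist force passes 120 N, or if a joint passes its speed limit or range.

## Working session

There is one attempt and no reset: what is moved stays moved. The work goes in short steps, Python scripts to look and compute and a tool call to move; the robot and the scene stay as the last step left them, time stands still between calls to the robot, and variables do not carry over. Pictures are saved under pics/ and viewed, about 12 in all and at most 16, crops included, and the job is handed in when it is done.

Besides the shell and the picture viewer there is one more tool, called by a JSON object that holds its "api" and its "payload", one argument or row to a line. move_arm: Moves the arm, as the interface text tells. Shifts and turns lie within -1 to 1; 1 stands for 800 mm of shift or pi rad of turn. Its arguments: {"type":"object","properties":{"jaw":{"type":"array","items":{"type":"number"}},"dp":{"type":"array","items":{"type":"array","items":{"type":"number","minimum":-1,"maximum":1}}},"rotation":{"type":"array","items":{"type":"array","items":{"type":"number","minimum":-1,"maximum":1}}},"squeeze":{"type":"number"}},"required":["jaw","dp","rotation"]}

```bash
mkdir -p pics
cat > h.py <<'E'
import numpy as np, cv2
from workcell import bot, grab_frame, calibration, workorder
def snap(cam,name):
    c=calibration(cam); im=grab_frame(cam); cv2.imwrite(f'pics/{name}.png',im); return im,c
def ray(c,uv,z):
    K=np.array(c['camera_matrix']);T=np.array(c['T']);d=np.array(c['dist'])
    p=cv2.undistortPoints(np.array(uv,float).reshape(-1,1,2),K,d).reshape(-1,2)
    r=np.c_[p,np.ones(len(p))]@T[:3,:3].T; o=T[:3,3]
    return o+r*((z-o[2])/r[:,2])[:,None]
def proj(c,P):
    T=np.linalg.inv(np.array(c['T']));rv=cv2.Rodrigues(T[:3,:3])[0]
    return cv2.projectPoints(np.array(P,float).reshape(-1,3),rv,T[:3,3],np.array(c['camera_matrix']),np.array(c['dist']))[0].reshape(-1,2)
E
python3 - <<'E'
from h import *
s=bot.observe();print({k:np.round(s[k],3).tolist() for k in s})
for n in('top','side'):
    im,c=snap(n,n+'0');print(n,np.round(c['T'],3).tolist(),np.round(c['camera_matrix'],1).tolist(),c['dist'])
E
```

```text
{'clock': 0.0, 'qpos': [-1.171, 0.522, -0.036, 1.6, 0.021, 1.021, -0.113], 'qd': [-0.001, 0.001, 0.0, 0.0, -0.002, -0.001, 0.002], 'joint_efforts': [-0.001, -92.71, 1.979, -36.994, 0.018, 0.008, -0.0], 'position': [0.283, 0.557, 0.231], 'tool_rot': [-3.14, 0.0, 2.672], 'force': [-0.504, -0.176, -0.339], 'moment': [0.06, -0.033, 0.017], 'grip_width': 0.085}
top [[-0.012, -0.991, 0.13, 0.414], [-1.0, 0.011, -0.004, 0.02], [0.002, -0.13, -0.991, 1.493], [0.0, 0.0, 0.0, 1.0]] [[464.8, 0.0, 278.1], [0.0, 464.8, 203.8], [0.0, 0.0, 1.0]] [-0.10134275  0.          0.          0.          0.        ]
side [[0.98, -0.111, 0.165, 0.362], [-0.199, -0.568, 0.799, -1.075], [0.005, -0.816, -0.579, 0.857], [0.0, 0.0, 0.0, 1.0]] [[485.0, 0.0, 280.5], [0.0, 485.0, 205.8], [0.0, 0.0, 1.0]] [-0.06504876  0.          0.          0.          0.        ]
```

View pics/top0.png

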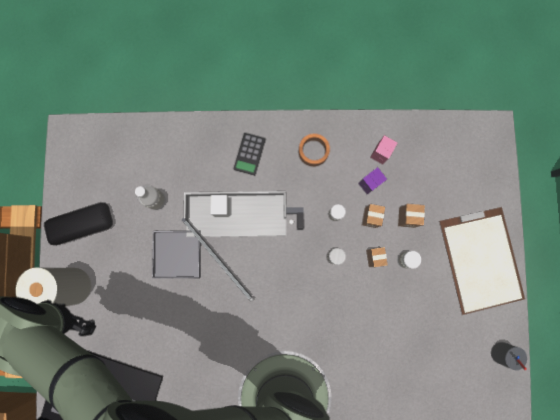

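View pics/side0.png

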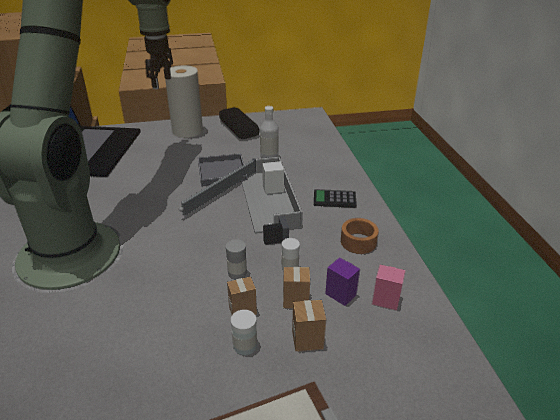

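The top view shows the block at (220,204) in the carrier and the door tip at (252,298). There are six packs: rounds at (338,212), (337,256) and (412,260), and cartons at (375,215), (377,257) and (414,215). The pink and purple decoys are at (385,149) and (374,180). The side view agrees.

```bash
cat >> h.py <<'E'
from scipy.spatial.transform import Rotation as Ro
def plan(p,yaw,frm=None):
    """rows (tool axes, units) from measured pose or frm=(pos,yaw) to p, yaw, tool down: rotate and shift shares evenly"""
    s=bot.observe(); p0,y0=(np.array(s['position']),s['tool_rot'][2]) if frm is None else frm
    d=np.array(p)-p0; a=(yaw-y0+np.pi)%(2*np.pi)-np.pi
    t=np.array([np.cos(y0)*d[0]+np.sin(y0)*d[1], np.sin(y0)*d[0]-np.cos(y0)*d[1], -d[2]])
    print('shift in start tool axes',np.round(t/.8,4),'turn z',round(-a/np.pi,4),'min rows',np.ceil(max(np.linalg.norm(t)/.0625,abs(a)/.186)))
E
python3 - <<'E'
from h import *
c=calibration('top');cs=calibration('side');s=bot.observe()
P={'block':((220,204),.092),'can?':((338,212),.088),'r2':((337,256),.09),'r3':((412,260),.087),'ca':((375,215),.088),'cb':((377,257),.084),'cc':((414,215),.096),'tip':((252,298),.054),'hinge':((186,220),.054),'trayc':((177,254),.02)}
for k,(uv,z) in P.items(): print(k,np.round(ray(c,uv,z)[0],3))
w=calibration('wrist');R=Ro.from_euler('xyz',s['tool_rot']).as_matrix()
print('cam in tool',np.round(R.T@(w['T'][:3,3]-s['position']),3),np.round(R.T@w['T'][:3,:3],2).tolist(),w['camera_matrix'][0],w['dist'])
plan((.60,.15,.30),np.pi/2)
im=cv2.imread('pics/top0.png')[150:310,150:440];cv2.imwrite('pics/top0z.png',cv2.resize(im,None,fx=2.75,fy=2.75,interpolation=cv2.INTER_CUBIC))
E
```

```text
block [0.599 0.191 0.092]
can? [ 0.571 -0.168  0.088]
r2 [ 0.437 -0.161  0.09 ]
r3 [ 0.422 -0.39   0.087]
ca [ 0.56  -0.281  0.088]
cb [ 0.433 -0.284  0.084]
cc [ 0.558 -0.4    0.096]
tip [0.313 0.097 0.054]
hinge [0.555 0.302 0.054]
trayc [0.45  0.336 0.02 ]
cam in tool [ 0.068  0.001 -0.142] [[-0.0, -0.96, -0.27], [1.0, -0.0, 0.0], [-0.0, -0.27, 0.96]] [358.50808041   0.         278.74451406] [-0.0038906  0.         0.         0.         0.       ]
shift in start tool axes [-0.5838 -0.2741 -0.0865] turn z 0.3505 min rows 9.0
```

View pics/top0z.png

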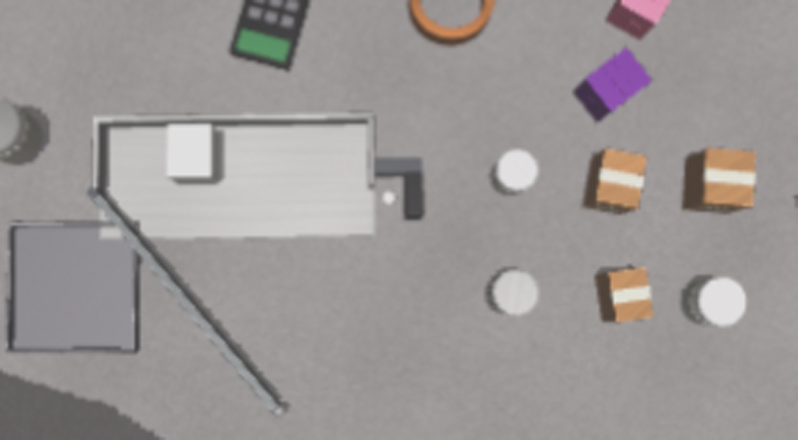

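{"api": "move_arm", "payload": {
  "jaw": [0, 0, 0, 0, 0, 0, 0],
  "dp": [
    [0, 0, -0.0124],
    [0, 0, -0.0124],
    [0, 0, -0.0124],
    [0, 0, -0.0124],
    [0, 0, -0.0124],
    [0, 0, -0.0124],
    [0, 0, -0.0124]
  ],
  "rotation": [
    [0, 0, 0.05],
    [0, 0, 0.05],
    [0, 0, 0.05],
    [0, 0, 0.05],
    [0, 0, 0.05],
    [0, 0, 0.05],
    [0, 0, 0.05]
  ],
  "squeeze": 40
}}

```text
clock: 0.98
position: [0.2829, 0.5571, 0.3007]
tool_rot: [-3.141, 0.001, 1.567]
force: [-0.4, -0.2, -0.5]
grip_width: 0.0859
```

{"api": "move_arm", "payload": {
  "jaw": [0, 0, 0, 0, 0, 0, 0, 0, 0, 0],
  "dp": [
    [-0.0471, 0.0371, 0],
    [-0.0471, 0.0371, 0],
    [-0.0471, 0.0371, 0],
    [-0.0471, 0.0371, 0],
    [-0.0471, 0.0371, 0],
    [-0.0471, 0.0371, 0],
    [-0.0471, 0.0371, 0],
    [-0.0471, 0.0371, 0],
    [-0.0471, 0.0371, 0],
    [-0.0471, 0.0371, 0]
  ],
  "rotation": [
    [0, 0, 0],
    [0, 0, 0],
    [0, 0, 0],
    [0, 0, 0],
    [0, 0, 0],
    [0, 0, 0],
    [0, 0, 0],
    [0, 0, 0],
    [0, 0, 0],
    [0, 0, 0]
  ]
}}

```text
clock: 2.22
position: [0.581, 0.1796, 0.3005]
tool_rot: [-3.141, 0.0, 1.572]
force: [0.0, 0.7, -0.4]
grip_width: 0.0857
```

{"api": "move_arm", "payload": {
  "jaw": [0, 0],
  "dp": [
    [0, 0, 0],
    [0, 0, 0]
  ],
  "rotation": [
    [0, 0, 0],
    [0, 0, 0]
  ]
}}

```text
clock: 2.48
position: [0.58, 0.1812, 0.3004]
tool_rot: [-3.141, -0.0, 1.572]
force: [-0.0, 0.4, -0.6]
grip_width: 0.0855
```

Run:
```python
from h import *
im,c=snap('wrist','w1');s=bot.observe();print(np.round(s['position'],4),np.round(s['tool_rot'],4),s['clock'])
```

```text
[0.5798 0.1818 0.3005] [-3.1409e+00 -2.0000e-04  1.5733e+00] 2.525
```

View pics/w1.png

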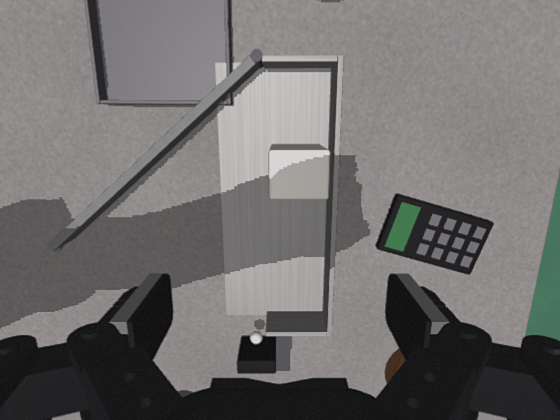

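The view from above the carrier shows the back-rim corners at (343,56) and (331,334), the ledge corners at (216,63) and (226,316), the block top at (270–329, 150–199), the hinge at (257,55) and the door tip at about (57,243).

Run:
```python
from h import *
# w1 camera pose = current (unmoved)
c=calibration('wrist')
def f(n,uv,z): print(n,np.round(ray(c,uv,z)[:,:2],4).tolist())
f('back rim outer',[(343,56),(331,334)],.056); f('ledge edge',[(216,63),(226,316)],.006)
f('inner rim back corners',[(335,67),(325,312)],.056)
f('inner -y rim top edge',[(325,331)],.056)
f('block top',[(270,150),(329,150),(329,199),(270,199)],.092)
f('hinge,tip',[(257,55),(57,243)],.054)
f('tray top inner',[(103,101),(230,103)],.025)
im=cv2.imread('pics/w1.png')
z=cv2.resize(im[40:360,200:360],None,fx=1.8,fy=1.8,interpolation=cv2.INTER_CUBIC)
a=cv2.resize(im[40:120,200:360],None,fx=4.5,fy=3.7,interpolation=cv2.INTER_CUBIC);b=cv2.resize(im[285:365,200:360],None,fx=4.5,fy=3.7,interpolation=cv2.INTER_CUBIC)
cv2.imwrite('pics/w1z.png',np.vstack([a,b]))
```

```text
back rim outer [[0.6427, 0.3108], [0.6435, -0.0046]]
ledge edge [[0.5077, 0.311], [0.507, -0.0099]]
inner rim back corners [[0.6351, 0.3006], [0.6351, 0.0257]]
inner -y rim top edge [[0.636, -0.0004]]
block top [[0.5705, 0.2214], [0.6274, 0.2215], [0.6293, 0.1732], [0.5703, 0.173]]
hinge,tip [[0.5569, 0.3119], [0.324, 0.1123]]
tray top inner [[0.3835, 0.2692], [0.5246, 0.2672]]
```

View pics/w1z.png

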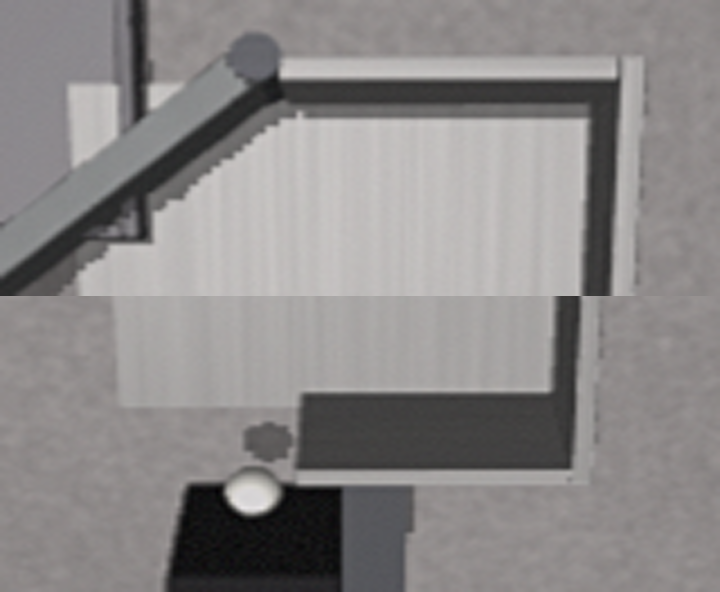

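{"api": "move_arm", "payload": {
  "jaw": [0, 0, 0, 0, 0, 0, 0, 0, 0],
  "dp": [
    [0.019, 0.024, 0],
    [0, 0, 0.05],
    [0, 0, 0.05],
    [0, 0, 0.05],
    [0, 0, 0.05],
    [0, 0, 0.05],
    [0, 0, 0.03],
    [0, 0, 0.017],
    [0, 0, 0]
  ],
  "rotation": [
    [0, 0, 0],
    [0, 0, 0],
    [0, 0, 0],
    [0, 0, 0],
    [0, 0, 0],
    [0, 0, 0],
    [0, 0, 0],
    [0, 0, 0],
    [0, 0, 0]
  ]
}}

```text
clock: 3.65
position: [0.599, 0.1966, 0.0628]
tool_rot: [-3.141, 0.0, 1.573]
force: [0.1, -0.8, -0.2]
grip_width: 0.0852
```

{"api": "move_arm", "payload": {
  "jaw": [255, 255, 255, 255, 255, 255],
  "dp": [
    [0, 0, 0],
    [0, 0, 0],
    [0, 0, 0],
    [0, 0, 0],
    [0, 0, 0],
    [0, 0, 0]
  ],
  "rotation": [
    [0, 0, 0],
    [0, 0, 0],
    [0, 0, 0],
    [0, 0, 0],
    [0, 0, 0],
    [0, 0, 0]
  ],
  "squeeze": 40
}}

```text
clock: 4.4
position: [0.5999, 0.1964, 0.0644]
tool_rot: [3.14, -0.001, 1.572]
force: [-2.6, -0.4, 6.2]
grip_width: 0.0592
```

{"api": "move_arm", "payload": {
  "jaw": [255, 255, 255, 255, 255, 255, 255, 255, 255, 255],
  "dp": [
    [0, 0, -0.03],
    [0, 0, -0.035],
    [0, 0, -0.035],
    [0.0365, -0.0388, 0],
    [0.0365, -0.0388, 0],
    [0.0365, -0.0388, 0],
    [0.0365, -0.0388, 0],
    [0.0365, -0.0388, 0],
    [0, 0, 0],
    [0, 0, 0]
  ],
  "rotation": [
    [0, 0, 0],
    [0, 0, 0],
    [0, 0, 0],
    [0, 0, 0],
    [0, 0, 0],
    [0, 0, 0],
    [0, 0, 0],
    [0, 0, 0],
    [0, 0, 0],
    [0, 0, 0]
  ]
}}

```text
clock: 5.65
position: [0.4444, 0.3417, 0.1437]
tool_rot: [3.141, -0.0, 1.572]
force: [0.8, -0.6, -3.1]
grip_width: 0.0592
```

{"api": "move_arm", "payload": {
  "jaw": [255, 255, 255, 255, 255, 255],
  "dp": [
    [0, 0, 0.03],
    [0, 0, 0.03],
    [0, 0, 0.025],
    [0, 0, 0.012],
    [0, 0, 0.003],
    [0, 0, 0]
  ],
  "rotation": [
    [0, 0, 0],
    [0, 0, 0],
    [0, 0, 0],
    [0, 0, 0],
    [0, 0, 0],
    [0, 0, 0]
  ]
}}

```text
clock: 6.4
position: [0.4445, 0.3419, 0.0637]
tool_rot: [3.141, -0.0, 1.572]
force: [-0.4, 0.3, -3.0]
grip_width: 0.059
```

Run:
```python
from h import *
im,c=snap('wrist','w2');s=bot.observe();print(np.round(s['position'],4),np.round(s['tool_rot'],4),np.round(s['force'],1),s['clock'])
```

```text
[0.4445 0.342  0.0638] [ 3.1409e+00 -6.0000e-04  1.5720e+00] [-0.4 -1.  -2.9] 6.45
```

View pics/w2.png

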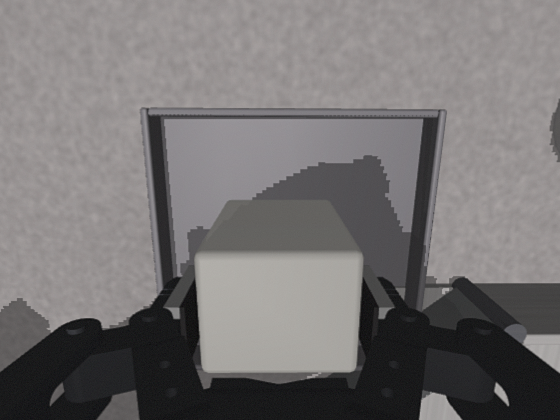

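The block hangs in the tray between the fingers, upright and just above the tray floor.

{"api": "move_arm", "payload": {
  "jaw": [255, 255, 0, 0, 0, 0, 0, 0],
  "dp": [
    [0, 0, 0.002],
    [0, 0, 0.001],
    [0, 0, 0],
    [0, 0, 0],
    [0, 0, 0],
    [0, 0, -0.03],
    [0, 0, -0.06],
    [0, 0, -0.06]
  ],
  "rotation": [
    [0, 0, 0],
    [0, 0, 0],
    [0, 0, 0],
    [0, 0, 0],
    [0, 0, 0],
    [0, 0, 0],
    [0, 0, 0],
    [0, 0, 0]
  ]
}}

```text
clock: 7.45
position: [0.4439, 0.3417, 0.182]
tool_rot: [-3.141, 0.001, 1.572]
force: [0.6, 0.8, -0.7]
grip_width: 0.0853
```

{"api": "move_arm", "payload": {
  "jaw": [0, 0, 0, 0, 0, 0],
  "dp": [
    [-0.0669, 0.0058, -0.021],
    [-0.0669, 0.0058, -0.021],
    [-0.0669, 0.0058, -0.021],
    [-0.0669, 0.0058, -0.021],
    [-0.0669, 0.0058, -0.021],
    [-0.0669, 0.0058, -0.021]
  ],
  "rotation": [
    [0, 0, 0],
    [0, 0, 0],
    [0, 0, 0],
    [0, 0, 0],
    [0, 0, 0],
    [0, 0, 0]
  ]
}}

```text
clock: 8.2
position: [0.4722, 0.0191, 0.2823]
tool_rot: [3.141, -0.0, 1.572]
force: [0.7, 0.5, 0.2]
grip_width: 0.0856
```

{"api": "move_arm", "payload": {
  "jaw": [0, 0, 0, 0, 0, 0, 0, 0],
  "dp": [
    [-0.0669, 0.0058, -0.021],
    [-0.0669, 0.0058, -0.021],
    [-0.0669, 0.0058, -0.021],
    [-0.0669, 0.0058, -0.021],
    [-0.0669, 0.0058, -0.021],
    [-0.0669, 0.0058, -0.021],
    [0, 0, 0],
    [0, 0, 0]
  ],
  "rotation": [
    [0, 0, 0],
    [0, 0, 0],
    [0, 0, 0],
    [0, 0, 0],
    [0, 0, 0],
    [0, 0, 0],
    [0, 0, 0],
    [0, 0, 0]
  ]
}}

```text
clock: 9.2
position: [0.5005, -0.2999, 0.3819]
tool_rot: [-3.141, -0.0, 1.572]
force: [-0.2, 0.1, 0.0]
grip_width: 0.0855
```

Run:
```python
from h import *
im,c=snap('wrist','w3');s=bot.observe();print(np.round(s['position'],4),np.round(s['tool_rot'],4),np.round(s['force'],1),s['clock'])
```

```text
[ 0.5007 -0.2993  0.3819] [-3.1411e+00 -7.0000e-04  1.5730e+00] [1.1 0.2 0.3] 9.25
```

View pics/w3.png

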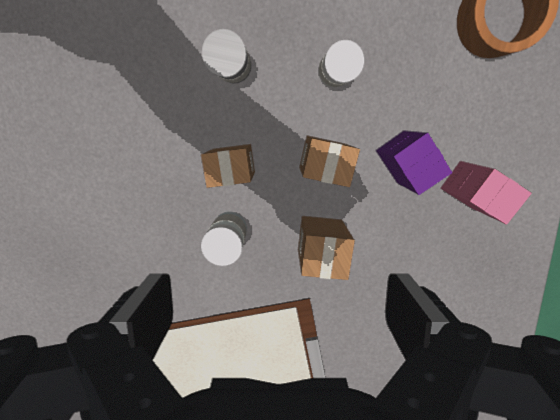

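The wrist view shows can (224,53), canister (344,61), jar (222,245), carton_b (228,168), carton_a (330,160) and carton_c (327,250). I'll enlarge the cartons to read their corners.

Run:
```python
from h import *
im=cv2.imread('pics/w3.png');c=calibration('wrist');g=cv2.cvtColor(im,cv2.COLOR_BGR2GRAY)
for n,(u,v),r,z in(('can',(224,53),.024,.092),('canister',(344,61),.022,.082),('jar',(222,245),.026,.086)):
    m=cv2.inRange(g[v-32:v+32,u-32:u+32],150,255);k=[q for q in cv2.findContours(m,0,1)[0]];k=max(k,key=cv2.contourArea)
    (x,y),R=cv2.minEnclosingCircle(k);x+=u-32;y+=v-32
    e=cv2.fitEllipse(k)
    print(n,(x,y),R,[e[0][0]+u-32,e[0][1]+v-32],e[1],np.round(ray(c,[(x,y),(x+R,y)],z),4).tolist(),r)
cv2.imwrite('pics/w3z.png',cv2.resize(im[125:290,195:370],None,fx=4,fy=3.6,interpolation=cv2.INTER_CUBIC))
```

```text
can (222.5, 52.5) 24.052125930786133 [223.76696014404297, 51.25115776062012] (41.16143798828125, 47.08626174926758) [[0.4372, -0.1596, 0.092], [0.4639, -0.1596, 0.092]] 0.024
canister (344.2407417297363, 60.27777862548828) 21.374753952026367 [344.2768898010254, 60.412832260131836] (38.83570098876953, 41.99772262573242) [[0.5744, -0.166, 0.082], [0.5988, -0.1659, 0.082]] 0.022
jar (221.2727279663086, 246.0909080505371) 20.902271270751953 [221.0664405822754, 246.42372512817383] (37.37548828125, 40.88909912109375) [[0.4255, -0.3898, 0.086], [0.4526, -0.3898, 0.086]] 0.026
```

View pics/w3z.png

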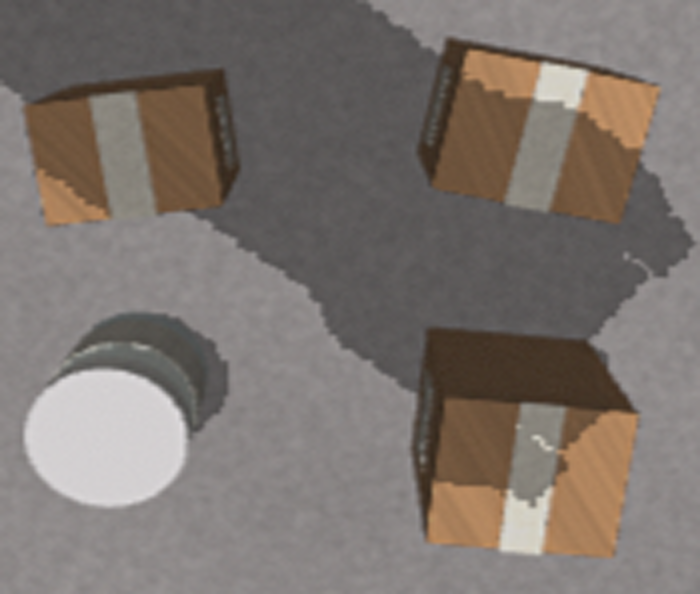

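Run:
```python
from h import *
c=calibration('wrist')
Z={'b':([(25,104),(205,85),(223,205),(46,225)],.084),'a':([(466,48),(660,86),(622,222),(432,188)],.088),'c':([(440,399),(638,411),(614,556),(428,541)],.096)}
for k,(q,z) in Z.items():
    q=np.array(q)/[4,3.6]+[195,125]-.3; P=ray(c,q,z)[:,:2]
    e=(P[1]-P[0]+P[2]-P[3])/2; f=(P[0]-P[3]+P[1]-P[2])/2
    print(k,np.round(P.mean(0),4),'lens',np.round([np.linalg.norm(e),np.linalg.norm(f)],4),'yaw x,y',np.round([np.arctan2(e[1],e[0]),np.arctan2(-f[0],f[1])],3))
print('can',ray(c,[(224.2,51.5)],.092),'canister',ray(c,[(344.3,60.4)],.082),'jar',ray(c,[(221,246.2)],.086))
```

```text
b [ 0.435  -0.2888] lens [0.0554 0.0413] yaw x,y [0.122 0.108]
a [ 0.5631 -0.2818] lens [0.0598 0.0471] yaw x,y [-0.201 -0.193]
c [ 0.562  -0.4013] lens [0.0617 0.0546] yaw x,y [-0.081 -0.067]
can [[ 0.43910769 -0.15862027  0.092     ]] canister [[ 0.57447744 -0.16611155  0.082     ]] jar [[ 0.42514025 -0.38998544  0.086     ]]
```

{"api": "move_arm", "payload": {
  "jaw": [0, 0, 0, 0, 0, 0, 0, 0, 0, 0],
  "dp": [
    [-0.0425, 0.0255, 0],
    [-0.0425, 0.0255, 0],
    [-0.0425, 0.0256, 0],
    [0, 0, 0.0],
    [0, 0, 0.06],
    [0, 0, 0.06],
    [0, 0, 0.06],
    [0, 0, 0.06],
    [0, 0, 0.06],
    [0, 0, 0]
  ],
  "rotation": [
    [0, 0, 0],
    [0, 0, 0],
    [0, 0, 0],
    [0, 0, 0.0245],
    [0, 0, 0],
    [0, 0, 0],
    [0, 0, 0],
    [0, 0, 0],
    [0, 0, 0],
    [0, 0, 0]
  ]
}}

```text
clock: 10.5
position: [0.5613, -0.3996, 0.1395]
tool_rot: [-3.137, -0.003, 1.497]
force: [-0.3, 0.2, 1.0]
grip_width: 0.0854
```

Run:
```python
from h import *
im,c=snap('wrist','w4');plan((.562,-.4013,.057),np.pi/2-.075)
```

```text
shift in start tool axes [-0.0004 -0.0002  0.1066] turn z 0.0002 min rows 2.0
```

View pics/w4.png

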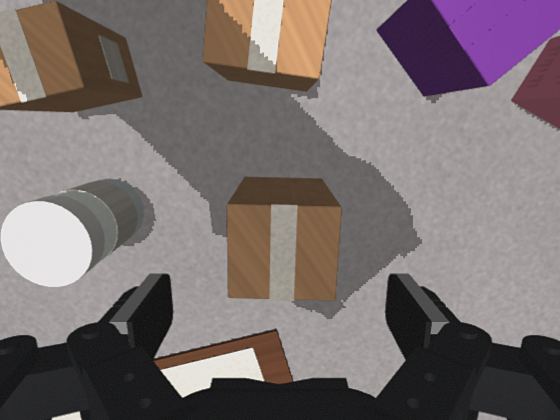

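Carton_c is between the fingers, with its top corners at about (228,205), (341,207), (336,299) and (228,298). I'll check the centre and yaw from these.

```bash
cat >> h.py <<'E'
def rect(q,z,c):
    P=ray(c,q,z)[:,:2];e=(P[1]-P[0]+P[2]-P[3])/2; f=(P[0]-P[3]+P[1]-P[2])/2
    print(np.round(P.mean(0),4),'lens',np.round([np.linalg.norm(e),np.linalg.norm(f)],4),'yaw',np.round([np.arctan2(e[1],e[0]),np.arctan2(-f[0],f[1])],3))
E
python3 - <<'E'
from h import *
rect([(228,205),(341,207),(336,299),(228,298)],.096,calibration('wrist'))
E
```

```text
[ 0.5638 -0.4054] lens [0.062  0.0553] yaw [-0.088 -0.097]
```

{"api": "move_arm", "payload": {
  "jaw": [0, 0, 0, 0, 255, 255, 255, 255, 255, 255],
  "dp": [
    [-0.003, 0.001, 0.05],
    [0, 0, 0.045],
    [0, 0, 0.011],
    [0, 0, 0],
    [0, 0, 0],
    [0, 0, 0],
    [0, 0, 0],
    [0, 0, 0],
    [0, 0, 0],
    [0, 0, 0]
  ],
  "rotation": [
    [0, 0, 0.002],
    [0, 0, 0],
    [0, 0, 0],
    [0, 0, 0],
    [0, 0, 0],
    [0, 0, 0],
    [0, 0, 0],
    [0, 0, 0],
    [0, 0, 0],
    [0, 0, 0]
  ]
}}

```text
clock: 11.8
position: [0.5633, -0.4052, 0.0595]
tool_rot: [3.14, 0.001, 1.489]
force: [-2.1, 1.2, 9.5]
grip_width: 0.0618
```

{"api": "move_arm", "payload": {
  "jaw": [255, 255, 255, 255, 255, 255],
  "dp": [
    [0, 0, -0.03],
    [0, 0, -0.06],
    [0, 0, -0.0665],
    [0, 0, 0],
    [0, 0, 0],
    [0, 0, 0]
  ],
  "rotation": [
    [0, 0, 0],
    [0, 0, 0],
    [0, 0, 0],
    [0, 0, -0.026],
    [0, 0, 0],
    [0, 0, 0]
  ]
}}

```text
clock: 12.55
position: [0.5624, -0.4044, 0.1824]
tool_rot: [-3.141, -0.001, 1.569]
force: [-0.4, -0.1, -3.0]
grip_width: 0.0612
```

Run:
```python
from h import *
im,c=snap('wrist','w5');plan((.599,.2755,.182),np.pi/2)
s=bot.observe();print(np.round(s['position'],4),s['tool_rot'],s['grip_width'],s['force'])
print(proj(c,[[s['position'][0]+a,s['position'][1]+b,s['position'][2]-.057+.096] for a,b in((-.031,.028),(.031,.028),(.031,-.028),(-.031,-.028))]).round(1).tolist())
g=cv2.cvtColor(im,cv2.COLOR_BGR2GRAY)
# brightness profile down the column over the tape-free part
print([(v,int(g[v,230:260].mean())) for v in range(180,400,6)])
```

```text
shift in start tool axes [8.50e-01 4.43e-02 3.00e-04] turn z -0.0006 min rows 11.0
[ 0.5624 -0.4045  0.1822] [-3.14072140e+00 -4.91916784e-04  1.56904230e+00] 0.06154418939098495 [ 0.21464009  0.25805242 -2.18559537]
[[179.0, 256.7], [380.1, 256.3], [368.4, 405.9], [191.3, 406.0]]
[(180, 105), (186, 106), (192, 65), (198, 65), (204, 66), (210, 66), (216, 67), (222, 66), (228, 66), (234, 64), (240, 63), (246, 64), (252, 107), (258, 106), (264, 106), (270, 106), (276, 106), (282, 106), (288, 107), (294, 107), (300, 109), (306, 109), (312, 110), (318, 111), (324, 110), (330, 109), (336, 108), (342, 108), (348, 108), (354, 109), (360, 109), (366, 110), (372, 111), (378, 65), (384, 27), (390, 24), (396, 27)]
```

View pics/w5.png

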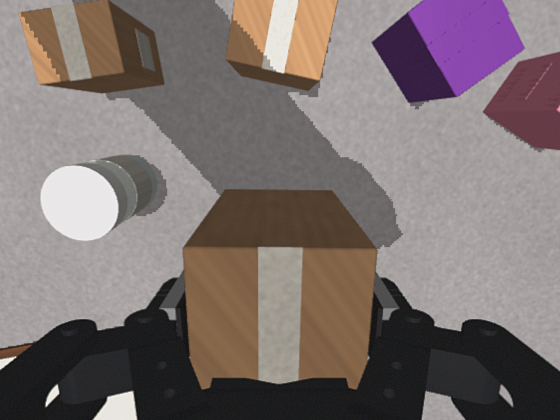

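Carton_c is held square. Its +y top edge is at row 248 and predicted at about 252–254, so its centre is about 2 mm to +y of the TCP.

{"api": "move_arm", "payload": {
  "jaw": [255, 255, 255, 255, 255, 255],
  "dp": [
    [0.0706, 0.0038, 0],
    [0.0706, 0.0038, 0],
    [0.0706, 0.0038, 0],
    [0.0706, 0.0038, 0],
    [0.0706, 0.0038, 0],
    [0.0706, 0.0038, 0]
  ],
  "rotation": [
    [0, 0, 0],
    [0, 0, 0],
    [0, 0, 0],
    [0, 0, 0],
    [0, 0, 0],
    [0, 0, 0]
  ]
}}

```text
clock: 13.35
position: [0.5808, -0.0639, 0.1825]
tool_rot: [-3.141, 0.0, 1.569]
force: [1.1, 0.3, -1.3]
grip_width: 0.061
```

{"api": "move_arm", "payload": {
  "jaw": [255, 255, 255, 255, 255, 255, 255, 255, 255],
  "dp": [
    [0.0706, 0.0038, 0],
    [0.0706, 0.0038, 0],
    [0.0706, 0.0038, 0],
    [0.0706, 0.0038, 0],
    [0.0706, 0.0038, 0],
    [0.0706, 0.0038, 0],
    [0, 0, 0],
    [0, 0, 0],
    [0, 0, 0]
  ],
  "rotation": [
    [0, 0, 0],
    [0, 0, 0],
    [0, 0, 0],
    [0, 0, 0],
    [0, 0, 0],
    [0, 0, 0],
    [0, 0, 0],
    [0, 0, 0],
    [0, 0, 0]
  ]
}}

```text
clock: 14.48
position: [0.5995, 0.2718, 0.1827]
tool_rot: [-3.141, 0.001, 1.569]
force: [-0.1, -1.0, -1.8]
grip_width: 0.0612
```

Run:
```python
from h import *
im,c=snap('wrist','w6');s=bot.observe();print(np.round(s['position'],4),np.round(s['tool_rot'],4),s['grip_width'],s['force'].round(1) if hasattr(s['force'],'round') else s['force'])
g=cv2.cvtColor(im,cv2.COLOR_BGR2GRAY)
print([(v,int(g[v,250:320].mean())) for v in range(110,260,2)])
print([(u,int(g[165:185,u].mean())) for u in range(380,480,2)])
print('pred rim rows',proj(c,[[.599,.312,.056],[.599,.306,.056],[.599,.306,.006]]).round(1).tolist(),'back wall',proj(c,[[.637,.27,.056],[.643,.27,.056]]).round(1).tolist())
```

```text
[0.5995 0.2719 0.1828] [-3.1415e+00  3.0000e-04  1.5687e+00] 0.061570263569309246 [ 0.5 -0.3 -2.5]
[(110, 158), (112, 158), (114, 159), (116, 159), (118, 159), (120, 160), (122, 160), (124, 161), (126, 159), (128, 158), (130, 159), (132, 158), (134, 158), (136, 158), (138, 159), (140, 159), (142, 158), (144, 158), (146, 158), (148, 159), (150, 160), (152, 135), (154, 69), (156, 73), (158, 68), (160, 177), (162, 199), (164, 185), (166, 164), (168, 157), (170, 159), (172, 155), (174, 136), (176, 129), (178, 130), (180, 130), (182, 125), (184, 123), (186, 123), (188, 125), (190, 101), (192, 62), (194, 64), (196, 64), (198, 64), (200, 64), (202, 64), (204, 63), (206, 63), (208, 63), (210, 63), (212, 64), (214, 64), (216, 64), (218, 64), (220, 64), (222, 64), (224, 64), (226, 63), (228, 63), (230, 63), (232, 63), (234, 63), (236, 62), (238, 62), (240, 62), (242, 62), (244, 62), (246, 70), (248, 130), (250, 134), (252, 136), (254, 135), (256, 134), (258, 133)]
[(380, 151), (382, 153), (384, 154), (386, 154), (388, 155), (390, 157), (392, 155), (394, 154), (396, 154), (398, 153), (400, 152), (402, 153), (404, 152), (406, 154), (408, 153), (410, 153), (412, 153), (414, 153), (416, 154), (418, 154), (420, 156), (422, 157), (424, 153), (426, 155), (428, 158), (430, 157), (432, 154), (434, 155), (436, 155), (438, 153), (440, 154), (442, 154), (444, 154), (446, 155), (448, 158), (450, 157), (452, 158), (454, 157), (456, 154), (458, 154), (460, 154), (462, 156), (464, 157), (466, 157), (468, 155), (470, 154), (472, 154), (474, 154), (476, 154), (478, 154)]
pred rim rows [[278.7, 158.4], [278.7, 166.5], [278.8, 159.2]] back wall [[327.9, 212.9], [335.6, 212.9]]
```

View pics/w6.png

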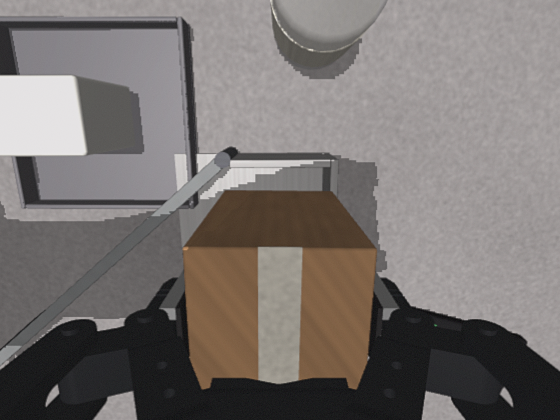

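Rim rows match the prediction within 1 px. Next I'll get the carton offset from its two +y edges, the top one at row 247 and the bottom one at row 190.5.

Run:
```python
from h import *
c=calibration('wrist');s=bot.observe();z=s['position'][2]
for h in(.057,.0595,.062): print(h,'top edge y',ray(c,[(280,247)],z-h+.096)[0,1]-.028-s['position'][1],'bottom',ray(c,[(280,190.8)],z-h)[0,1]-.028-s['position'][1], 'wid',ray(c,[(186,247),(376,247)],z-h+.096)[:,0]-s['position'][0])
```

```text
0.057 top edge y 0.0031457486921435684 bottom 0.0015696399303107844 wid [-0.02862172  0.02942471]
0.0595 top edge y 0.002227243423477132 bottom 0.0010741736305597271 wid [-0.02931399  0.03013967]
0.062 top edge y 0.0013087381548107513 bottom 0.0005787073308086699 wid [-0.03000627  0.03085462]
```

{"api": "move_arm", "payload": {
  "jaw": [255, 255, 255, 255, 255, 255, 255, 255],
  "dp": [
    [0.004, -0.0005, 0],
    [0, 0, 0.04],
    [0, 0, 0.04],
    [0, 0, 0.04],
    [0, 0, 0.015],
    [0, 0, 0.003],
    [0, 0, 0],
    [0, 0, 0]
  ],
  "rotation": [
    [0, 0, -0.0005],
    [0, 0, 0],
    [0, 0, 0],
    [0, 0, 0],
    [0, 0, 0],
    [0, 0, 0],
    [0, 0, 0],
    [0, 0, 0]
  ]
}}

```text
clock: 15.52
position: [0.5988, 0.2745, 0.0719]
tool_rot: [-3.141, 0.002, 1.571]
force: [-0.3, -5.8, -6.8]
grip_width: 0.0617
```

{"api": "move_arm", "payload": {
  "jaw": [255, 255, 255],
  "dp": [
    [0, 0, 0.002],
    [0, 0, 0.002],
    [0, 0, 0]
  ],
  "rotation": [
    [0, 0, 0],
    [0, 0, 0],
    [0, 0, 0]
  ]
}}

```text
clock: 15.9
position: [0.5993, 0.2745, 0.0693]
tool_rot: [3.141, 0.002, 1.571]
force: [-0.3, -7.8, -1.0]
grip_width: 0.0614
```

{"api": "move_arm", "payload": {
  "jaw": [255, 255, 255],
  "dp": [
    [-0.0015, 0, 0],
    [0, 0, 0],
    [0, 0, 0]
  ],
  "rotation": [
    [0, 0, 0],
    [0, 0, 0],
    [0, 0, 0]
  ]
}}

```text
clock: 16.27
position: [0.5992, 0.2744, 0.0693]
tool_rot: [3.141, 0.001, 1.572]
force: [1.9, -5.3, -2.0]
grip_width: 0.0617
```

{"api": "move_arm", "payload": {
  "jaw": [255, 255, 255],
  "dp": [
    [-0.0015, 0, 0],
    [0, 0, 0],
    [0, 0, 0]
  ],
  "rotation": [
    [0, 0, 0],
    [0, 0, 0],
    [0, 0, 0]
  ]
}}

```text
clock: 16.65
position: [0.5989, 0.2741, 0.0692]
tool_rot: [3.142, -0.0, 1.572]
force: [0.6, -1.4, -2.1]
grip_width: 0.0616
```

{"api": "move_arm", "payload": {
  "jaw": [255, 255, 255, 255],
  "dp": [
    [0, 0, 0.002],
    [0, 0, 0],
    [0, 0, 0.002],
    [0, 0, 0]
  ],
  "rotation": [
    [0, 0, 0],
    [0, 0, 0],
    [0, 0, 0],
    [0, 0, 0]
  ]
}}

```text
clock: 17.15
position: [0.5988, 0.274, 0.0657]
tool_rot: [-3.141, -0.0, 1.572]
force: [0.4, -1.2, -3.5]
grip_width: 0.0614
```

{"api": "move_arm", "payload": {
  "jaw": [255, 255, 255],
  "dp": [
    [0, 0, 0.0015],
    [0, 0, 0.0015],
    [0, 0, 0]
  ],
  "rotation": [
    [0, 0, 0],
    [0, 0, 0],
    [0, 0, 0]
  ]
}}

```text
clock: 17.52
position: [0.5988, 0.274, 0.0634]
tool_rot: [-3.141, -0.0, 1.572]
force: [-0.1, -0.2, -2.8]
grip_width: 0.0615
```

{"api": "move_arm", "payload": {
  "jaw": [0, 0, 0, 0, 0, 0, 0, 0],
  "dp": [
    [0, 0, 0],
    [0, 0, 0],
    [0, 0, 0],
    [0, 0, -0.02],
    [0, 0, -0.06],
    [0, 0, -0.06],
    [0, 0, 0],
    [0, 0, 0]
  ],
  "rotation": [
    [0, 0, 0],
    [0, 0, 0],
    [0, 0, 0],
    [0, 0, 0],
    [0, 0, 0],
    [0, 0, 0],
    [0, 0, 0],
    [0, 0, 0]
  ]
}}

```text
clock: 18.52
position: [0.5987, 0.2741, 0.176]
tool_rot: [3.141, -0.001, 1.572]
force: [-0.5, -0.9, 0.1]
grip_width: 0.085
```

Run:
```python
from h import *
im,c=snap('wrist','w7');s=bot.observe();print(np.round(s['position'],4),np.round(s['tool_rot'],4))
np.save('c7.npy',c,allow_pickle=True)
```

```text
[0.5985 0.2739 0.1753] [-3.1409e+00  1.0000e-04  1.5722e+00]
```

View pics/w7.png

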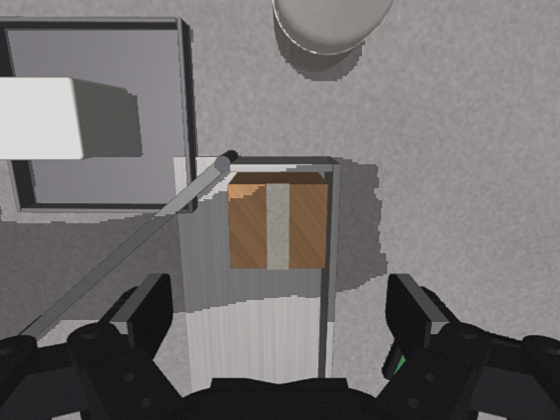

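Carton_c stands square and flush against the +y wall, with its top corners at about (229,184) and (327,268). I'll check with the top camera that nothing has been knocked.

```bash
cat >> h.py <<'E'
PX={'canister':(338,212),'can':(337,256),'jar':(412,260),'a':(375,215),'b':(377,257),'c':(414,215)}
def knocked():
    r=cv2.imread('pics/top0.png').astype(int);im=grab_frame('top');cv2.imwrite('pics/topnow.png',im);d=np.abs(im.astype(int)-r).max(2)
    for k,(u,v) in PX.items():
        w=im[v-17:v+18,u-17:u+18].astype(int);best=(1e9,)
        for dy in range(-14,15):
            for dx in range(-14,15):
                e=np.abs(im[v-9+dy:v+10+dy,u-9+dx:u+10+dx].astype(int)-r[v-9:v+10,u-9:u+10]).mean()
                if e<best[0]: best=(round(e,1),dx,dy)
        print(k,'diff here',round(d[v-9:v+10,u-9:u+10].mean(),1),'best',best)
E
python3 - <<'E'
from h import *
c=np.load('c7.npy',allow_pickle=True).item();rect([(229,184),(326,183),(327,268),(230,269)],.102,c)
print('inner wall',ray(c,[(290,171.5)],.056));knocked();plan((.4251,-.39,.1753),np.pi/2)
E
```

```text
[0.5978 0.2769] lens [0.0611 0.0559] yaw [0.012 0.012]
inner wall [[0.60642534 0.30560387 0.056     ]]
canister diff here 9.5 best (np.float64(9.2), 0, 0)
can diff here 11.1 best (np.float64(10.8), 0, 0)
jar diff here 9.4 best (np.float64(9.1), 0, 0)
a diff here 10.9 best (np.float64(9.1), 0, 0)
b diff here 10.2 best (np.float64(8.5), 0, 0)
c diff here 58.8 best (np.float64(39.1), 11, 13)
shift in start tool axes [-8.295e-01 -2.179e-01 -5.000e-04] turn z 0.0004 min rows 11.0
```

{"api": "move_arm", "payload": {
  "jaw": [0, 0, 0, 0, 0, 0],
  "dp": [
    [-0.0691, -0.0182, 0],
    [-0.0691, -0.0182, 0],
    [-0.0691, -0.0182, 0],
    [-0.0691, -0.0182, 0],
    [-0.0691, -0.0182, 0],
    [-0.0691, -0.0182, 0]
  ],
  "rotation": [
    [0, 0, 0],
    [0, 0, 0],
    [0, 0, 0],
    [0, 0, 0],
    [0, 0, 0],
    [0, 0, 0]
  ]
}}

```text
clock: 19.38
position: [0.511, -0.0595, 0.1751]
tool_rot: [-3.141, 0.0, 1.572]
force: [0.8, 0.9, -0.2]
grip_width: 0.0854
```

{"api": "move_arm", "payload": {
  "jaw": [0, 0, 0, 0, 0, 0, 0, 0, 0],
  "dp": [
    [-0.0691, -0.0182, 0],
    [-0.0691, -0.0182, 0],
    [-0.0691, -0.0182, 0],
    [-0.0691, -0.0182, 0],
    [-0.0691, -0.0182, 0],
    [-0.0691, -0.0182, 0],
    [0, 0, 0],
    [0, 0, 0],
    [0, 0, 0]
  ],
  "rotation": [
    [0, 0, 0],
    [0, 0, 0],
    [0, 0, 0],
    [0, 0, 0],
    [0, 0, 0],
    [0, 0, 0],
    [0, 0, 0],
    [0, 0, 0],
    [0, 0, 0]
  ]
}}

```text
clock: 20.5
position: [0.4256, -0.3885, 0.1752]
tool_rot: [-3.141, -0.001, 1.574]
force: [-0.1, 0.2, 0.9]
grip_width: 0.0852
```

Run:
```python
from h import *
im,c=snap('wrist','w8');plan((.4251,-.39,.057),np.pi/2)
g=cv2.cvtColor(im,cv2.COLOR_BGR2GRAY);p=proj(c,[[.4251,-.39,.086]])[0].astype(int);u,v=p;print(p)
m=cv2.inRange(g[v-60:v+60,u-70:u+70],185,255);k=max(cv2.findContours(m,0,1)[0],key=cv2.contourArea);e=cv2.fitEllipse(k)
print(cv2.contourArea(k),e,ray(c,[(e[0][0]+u-70,e[0][1]+v-60)],.086))
```

```text
shift in start tool axes [-0.0018 -0.0007  0.148 ] turn z 0.001 min rows 2.0
[278 226]Traceback (most recent call last):
  File "<stdin>", line 4, in <module>
ValueError: max() iterable argument is empty
```

```bash
cat >> h.py <<'E'
def rnd(im,c,xy,z):
    g=cv2.cvtColor(im,cv2.COLOR_BGR2GRAY);u,v=proj(c,[[*xy,z]])[0].astype(int)
    t,m=cv2.threshold(g[v-60:v+60,u-70:u+70].copy(),0,255,cv2.THRESH_OTSU);k=max(cv2.findContours(m,0,1)[0],key=cv2.contourArea);e=cv2.fitEllipse(k)
    P=ray(c,[(e[0][0]+u-70,e[0][1]+v-60)],z)[0];x,y,w,h=cv2.boundingRect(k)
    E=ray(c,[(x+u-70,y+v-60+h/2),(x+w+u-70,y+v-60+h/2)],z);print('thr',t,'ell',np.round(e[1],1),'ctr',P.round(4),'wid',np.round(E[1,0]-E[0,0],4))
E
python3 - <<'E'
from h import *
rnd(cv2.imread('pics/w8.png'),calibration('wrist'),(.4251,-.39),.086)
E
```

```text
thr 122.0 ell [113.4 118.8] ctr [ 0.4085 -0.3921  0.086 ] wid 0.0749
```

{"api": "move_arm", "payload": {
  "jaw": [0, 0, 0, 0, 0],
  "dp": [
    [-0.0018, -0.0007, 0.04],
    [0, 0, 0.05],
    [0, 0, 0.045],
    [0, 0, 0.013],
    [0, 0, 0]
  ],
  "rotation": [
    [0, 0, 0],
    [0, 0, 0],
    [0, 0, 0],
    [0, 0, 0],
    [0, 0, 0]
  ]
}}

```text
clock: 21.18
position: [0.4248, -0.3909, 0.0574]
tool_rot: [-3.141, -0.0, 1.573]
force: [-0.0, 0.4, -0.3]
grip_width: 0.0853
```

{"api": "move_arm", "payload": {
  "jaw": [255, 255, 255, 255, 255, 255],
  "dp": [
    [0, 0, 0],
    [0, 0, 0],
    [0, 0, 0],
    [0, 0, 0],
    [0, 0, 0],
    [0, 0, 0]
  ],
  "rotation": [
    [0, 0, 0],
    [0, 0, 0],
    [0, 0, 0],
    [0, 0, 0],
    [0, 0, 0],
    [0, 0, 0]
  ]
}}

```text
clock: 21.92
position: [0.4252, -0.3915, 0.0584]
tool_rot: [3.14, 0.001, 1.572]
force: [0.3, 1.8, 11.6]
grip_width: 0.0509
```

{"api": "move_arm", "payload": {
  "jaw": [255, 255, 255, 255, 255, 255],
  "dp": [
    [0, 0, -0.03],
    [0, 0, -0.06],
    [0, 0, -0.0665],
    [0, 0, 0],
    [0, 0, 0],
    [0, 0, 0]
  ],
  "rotation": [
    [0, 0, 0],
    [0, 0, 0],
    [0, 0, 0],
    [0, 0, 0],
    [0, 0, 0],
    [0, 0, 0]
  ]
}}

```text
clock: 22.68
position: [0.4241, -0.3906, 0.1812]
tool_rot: [-3.14, -0.001, 1.572]
force: [0.8, 0.3, -3.6]
grip_width: 0.0505
```

Run:
```python
from h import *
im,c=snap('wrist','w9');s=bot.observe();plan((.599,.2202,.182),np.pi/2);print(np.round(s['position'],4))
g=cv2.cvtColor(im,cv2.COLOR_BGR2GRAY);print([(v,int(g[v,265:295].mean())) for v in range(200,400,4)])
p=s['position'];print(proj(c,[[p[0],p[1]+.026,p[2]-.057+.086],[p[0],p[1]-.026,p[2]-.057+.086]]))
```

```text
shift in start tool axes [ 0.7633  0.2197 -0.001 ] turn z 0.0004 min rows 11.0
[ 0.4241 -0.3907  0.1812]
[(200, 91), (204, 85), (208, 83), (212, 82), (216, 83), (220, 82), (224, 110), (228, 110), (232, 110), (236, 96), (240, 96), (244, 96), (248, 95), (252, 169), (256, 168), (260, 168), (264, 168), (268, 168), (272, 168), (276, 167), (280, 167), (284, 167), (288, 166), (292, 166), (296, 166), (300, 166), (304, 165), (308, 165), (312, 165), (316, 165), (320, 165), (324, 165), (328, 164), (332, 164), (336, 164), (340, 163), (344, 163), (348, 163), (352, 163), (356, 163), (360, 162), (364, 162), (368, 162), (372, 162), (376, 161), (380, 217), (384, 29), (388, 22), (392, 23), (396, 24)]
[[279.84218077 251.32991858]
 [279.6039258  381.57214643]]
```

{"api": "move_arm", "payload": {
  "jaw": [255, 255, 255, 255, 255, 255],
  "dp": [
    [0.0636, 0.0183, 0],
    [0.0636, 0.0183, 0],
    [0.0636, 0.0183, 0],
    [0.0636, 0.0183, 0],
    [0.0636, 0.0183, 0],
    [0.0636, 0.0183, 0]
  ],
  "rotation": [
    [0, 0, 0],
    [0, 0, 0],
    [0, 0, 0],
    [0, 0, 0],
    [0, 0, 0],
    [0, 0, 0]
  ]
}}

```text
clock: 23.48
position: [0.5119, -0.084, 0.1817]
tool_rot: [-3.141, 0.0, 1.572]
force: [1.3, -0.2, -3.1]
grip_width: 0.0508
```

{"api": "move_arm", "payload": {
  "jaw": [255, 255, 255, 255, 255, 255, 255, 255],
  "dp": [
    [0.0636, 0.0183, 0],
    [0.0636, 0.0183, 0],
    [0.0636, 0.0183, 0],
    [0.0636, 0.0183, 0],
    [0.0636, 0.0183, 0],
    [0.0637, 0.0184, 0],
    [0, 0, 0],
    [0, 0, 0]
  ],
  "rotation": [
    [0, 0, 0],
    [0, 0, 0],
    [0, 0, 0],
    [0, 0, 0],
    [0, 0, 0],
    [0, 0, 0],
    [0, 0, 0],
    [0, 0, 0]
  ]
}}

```text
clock: 24.48
position: [0.5991, 0.219, 0.1814]
tool_rot: [-3.14, 0.001, 1.572]
force: [0.4, -0.3, -3.0]
grip_width: 0.0507
```

{"api": "move_arm", "payload": {
  "jaw": [255],
  "dp": [
    [0, 0, 0]
  ],
  "rotation": [
    [0, 0, 0]
  ]
}}

```text
clock: 24.6
position: [0.5994, 0.2184, 0.1822]
tool_rot: [-3.141, 0.001, 1.57]
force: [0.0, 0.2, -3.0]
grip_width: 0.0511
```

{"api": "move_arm", "payload": {
  "jaw": [255, 255, 255, 255, 255, 255, 255],
  "dp": [
    [0.0015, 0, 0],
    [0, 0, 0.045],
    [0, 0, 0.05],
    [0, 0, 0.035],
    [0, 0, 0.012],
    [0, 0, 0.004],
    [0, 0, 0]
  ],
  "rotation": [
    [0, 0, 0],
    [0, 0, 0],
    [0, 0, 0],
    [0, 0, 0],
    [0, 0, 0],
    [0, 0, 0],
    [0, 0, 0]
  ]
}}

```text
clock: 25.48
position: [0.5999, 0.221, 0.0665]
tool_rot: [3.141, -0.001, 1.572]
force: [0.1, -0.4, -3.0]
grip_width: 0.0505
```

{"api": "move_arm", "payload": {
  "jaw": [255, 255, 255],
  "dp": [
    [0, 0, 0.0015],
    [0, 0, 0.001],
    [0, 0, 0]
  ],
  "rotation": [
    [0, 0, 0],
    [0, 0, 0],
    [0, 0, 0]
  ]
}}

```text
clock: 25.85
position: [0.5999, 0.2212, 0.0645]
tool_rot: [3.141, -0.001, 1.572]
force: [-0.9, 0.1, 6.7]
grip_width: 0.0506
```

{"api": "move_arm", "payload": {
  "jaw": [0, 0, 0, 0, 0, 0, 0, 0, 0],
  "dp": [
    [0, 0, 0],
    [0, 0, 0],
    [0, 0, 0],
    [0, 0, 0],
    [0, 0, -0.02],
    [0, 0, -0.06],
    [0, 0, -0.06],
    [0, 0, 0],
    [0, 0, 0]
  ],
  "rotation": [
    [0, 0, 0],
    [0, 0, 0],
    [0, 0, 0],
    [0, 0, 0],
    [0, 0, 0],
    [0, 0, 0],
    [0, 0, 0],
    [0, 0, 0],
    [0, 0, 0]
  ]
}}

```text
clock: 26.98
position: [0.5993, 0.2211, 0.1761]
tool_rot: [3.141, -0.0, 1.572]
force: [0.4, 0.7, 0.4]
grip_width: 0.085
```

Run:
```python
from h import *
im,c=snap('wrist','w10');s=bot.observe();print(np.round(s['position'],4),np.round(s['tool_rot'],4))
g=cv2.cvtColor(im,cv2.COLOR_BGR2GRAY)
p=proj(c,[[.599,.2205+.026,.092],[.599,.2205-.026,.092],[.599,.249,.102],[.599,.305,.102]]);print(p.round(1).tolist())
print([(v,int(g[v,265:292].mean())) for v in range(140,300,3)])
knocked();plan((.5631,-.2818,.182),np.pi/2-.197)
```

```text
[0.599  0.221  0.1754] [-3.1410e+00  1.0000e-04  1.5723e+00]
[[279.1, 189.0], [279.0, 264.5], [279.1, 188.1], [279.2, 91.3]]
[(140, 200), (143, 200), (146, 198), (149, 200), (152, 199), (155, 198), (158, 198), (161, 199), (164, 199), (167, 200), (170, 197), (173, 177), (176, 158), (179, 139), (182, 134), (185, 128), (188, 127), (191, 163), (194, 162), (197, 162), (200, 162), (203, 162), (206, 162), (209, 162), (212, 162), (215, 162), (218, 162), (221, 162), (224, 162), (227, 162), (230, 162), (233, 162), (236, 162), (239, 162), (242, 162), (245, 161), (248, 162), (251, 161), (254, 161), (257, 161), (260, 161), (263, 137), (266, 110), (269, 110), (272, 110), (275, 110), (278, 110), (281, 110), (284, 109), (287, 109), (290, 109), (293, 145), (296, 169), (299, 168)]
canister diff here 9.0 best (np.float64(8.7), 0, 0)
can diff here 10.7 best (np.float64(10.3), 0, 0)
jar diff here 47.1 best (np.float64(43.0), 14, 9)
a diff here 10.4 best (np.float64(8.7), 0, 0)
b diff here 9.6 best (np.float64(7.9), 0, 0)
c diff here 58.6 best (np.float64(39.1), 14, 14)
shift in start tool axes [-0.6283 -0.0458 -0.0087] turn z 0.0632 min rows 9.0
```

View pics/w10.png

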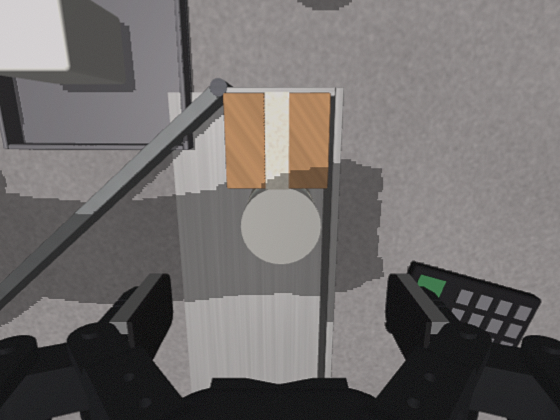

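Jar stands just touching-free beside carton_c (lid rows 190–263, carton edge at 188). Next is carton_a.

{"api": "move_arm", "payload": {
  "jaw": [0, 0, 0, 0, 0, 0, 0, 0, 0, 0],
  "dp": [
    [-0.0628, -0.0045, 0],
    [-0.0628, -0.0045, 0],
    [-0.0628, -0.0045, 0],
    [-0.0628, -0.0045, 0],
    [-0.0628, -0.0045, 0],
    [-0.0628, -0.0045, 0],
    [-0.0628, -0.0045, 0],
    [-0.0628, -0.0045, 0],
    [-0.0628, -0.0045, 0],
    [-0.0628, -0.0045, 0]
  ],
  "rotation": [
    [0, 0, 0],
    [0, 0, 0],
    [0, 0, 0],
    [0, 0, 0],
    [0, 0, 0],
    [0, 0, 0],
    [0, 0, 0],
    [0, 0, 0],
    [0, 0, 0],
    [0, 0, 0]
  ]
}}

```text
clock: 28.32
position: [0.5635, -0.283, 0.1748]
tool_rot: [-3.14, -0.0, 1.572]
force: [0.5, 0.9, -0.3]
grip_width: 0.0857
```

{"api": "move_arm", "payload": {
  "jaw": [0, 0, 0, 0],
  "dp": [
    [0, 0, 0],
    [0, 0, 0],
    [0, 0, 0],
    [0, 0, 0]
  ],
  "rotation": [
    [0, 0, 0.0316],
    [0, 0, 0.0316],
    [0, 0, 0],
    [0, 0, 0]
  ]
}}

```text
clock: 28.82
position: [0.564, -0.2813, 0.1752]
tool_rot: [-3.141, 0.0, 1.376]
force: [0.4, 0.2, -0.9]
grip_width: 0.0856
```

Run:
```python
from h import *
im,c=snap('wrist','w11');plan((.5631,-.2818,.057),np.pi/2-.197)
d=np.array([np.cos(-.197),np.sin(-.197)]);n=np.array([-d[1],d[0]])
P=[[*(np.array([.5631,-.2818])+a*.03*d+b*.024*n),.088] for a,b in((-1,1),(1,1),(1,-1),(-1,-1))]
print('pred',proj(c,P).round(0).tolist())
h=cv2.cvtColor(im,cv2.COLOR_BGR2HSV);np.save('c11.npy',c,allow_pickle=True)
g=cv2.cvtColor(im,cv2.COLOR_BGR2GRAY).astype(int);print([(v,int(g[v,262:270].mean())) for v in range(150,290,4)])
```

```text
shift in start tool axes [-0.0008 -0.001   0.1479] turn z 0.0006 min rows 2.0
pred [[233.0, 191.0], [325.0, 191.0], [322.0, 260.0], [235.0, 260.0]]
[(150, 103), (154, 104), (158, 104), (162, 102), (166, 102), (170, 103), (174, 65), (178, 65), (182, 66), (186, 63), (190, 66), (194, 113), (198, 112), (202, 112), (206, 111), (210, 110), (214, 108), (218, 107), (222, 107), (226, 105), (230, 107), (234, 108), (238, 108), (242, 110), (246, 110), (250, 110), (254, 110), (258, 110), (262, 163), (266, 164), (270, 161), (274, 156), (278, 161), (282, 164), (286, 164)]
```

{"api": "move_arm", "payload": {
  "jaw": [0, 0, 0, 0, 0],
  "dp": [
    [-0.001, -0.001, 0.04],
    [0, 0, 0.05],
    [0, 0, 0.045],
    [0, 0, 0.013],
    [0, 0, 0]
  ],
  "rotation": [
    [0, 0, 0],
    [0, 0, 0],
    [0, 0, 0],
    [0, 0, 0],
    [0, 0, 0]
  ]
}}

```text
clock: 29.5
position: [0.5632, -0.2823, 0.0574]
tool_rot: [-3.141, 0.0, 1.374]
force: [0.2, 0.0, 0.4]
grip_width: 0.0858
```

{"api": "move_arm", "payload": {
  "jaw": [255, 255, 255, 255, 255],
  "dp": [
    [0, 0, 0],
    [0, 0, 0],
    [0, 0, 0],
    [0, 0, 0],
    [0, 0, 0]
  ],
  "rotation": [
    [0, 0, 0],
    [0, 0, 0],
    [0, 0, 0],
    [0, 0, 0],
    [0, 0, 0]
  ]
}}

```text
clock: 30.12
position: [0.564, -0.2824, 0.0587]
tool_rot: [3.139, 0.0, 1.374]
force: [0.0, 0.9, 7.3]
grip_width: 0.0591
```

{"api": "move_arm", "payload": {
  "jaw": [255, 255, 255, 255, 255, 255, 255],
  "dp": [
    [0, 0, -0.03],
    [0, 0, -0.06],
    [0, 0, -0.0665],
    [0, 0, 0],
    [0, 0, 0],
    [0, 0, 0],
    [0, 0, 0]
  ],
  "rotation": [
    [0, 0, 0],
    [0, 0, 0],
    [0, 0, 0],
    [0, 0, -0.031],
    [0, 0, -0.031],
    [0, 0, 0],
    [0, 0, 0]
  ]
}}

```text
clock: 31.0
position: [0.5632, -0.2821, 0.1826]
tool_rot: [3.141, 0.0, 1.566]
force: [-0.4, -0.4, -3.8]
grip_width: 0.0592
```

```bash
cat >> h.py <<'E'
def held(name,r,H,h=.057,cols=(240,255)):
    im,c=snap('wrist',name);s=bot.observe();p=s['position'];g=cv2.cvtColor(im,cv2.COLOR_BGR2GRAY).astype(int)
    print('pos',np.round(p,4),'yaw',s['tool_rot'][2],'w',s['grip_width'])
    print('pred rows +y,-y top edge',proj(c,[[p[0],p[1]+r,p[2]-h+H],[p[0],p[1]-r,p[2]-h+H]])[:,1].round(1),'1mm=',(2000*r)**-1*np.ptp(proj(c,[[p[0],p[1]+r,p[2]-h+H],[p[0],p[1]-r,p[2]-h+H]])[:,1]))
    pr=g[:,cols[0]:cols[1]].mean(1);print([(v,int(pr[v])) for v in range(225,290,3)],[(v,int(pr[v])) for v in range(345,400,3)])
E
python3 - <<'E'
from h import *
held('w12',.024,.088);plan((.599,.1682,.182),np.pi/2)
E
```

```text
pos [ 0.5632 -0.2821  0.1825] yaw 1.5665152983830866 w 0.059053793123725405
pred rows +y,-y top edge [258.7 380.2] 1mm= 2.531799300564478
[(225, 70), (228, 69), (231, 69), (234, 69), (237, 70), (240, 70), (243, 71), (246, 72), (249, 72), (252, 72), (255, 72), (258, 92), (261, 117), (264, 117), (267, 116), (270, 116), (273, 116), (276, 116), (279, 115), (282, 115), (285, 114), (288, 113)] [(345, 113), (348, 113), (351, 112), (354, 112), (357, 111), (360, 111), (363, 111), (366, 111), (369, 111), (372, 111), (375, 111), (378, 98), (381, 27), (384, 29), (387, 29), (390, 26), (393, 27), (396, 29), (399, 29)]
shift in start tool axes [0.5631 0.0424 0.0006] turn z -0.0014 min rows 8.0
```

{"api": "move_arm", "payload": {
  "jaw": [255, 255, 255, 255, 255, 255, 255, 255, 255, 255],
  "dp": [
    [0.0626, 0.0047, 0],
    [0.0626, 0.0047, 0],
    [0.0626, 0.0047, 0],
    [0.0626, 0.0047, 0],
    [0.0626, 0.0047, 0],
    [0.0626, 0.0047, 0],
    [0.0626, 0.0047, 0],
    [0.0626, 0.0047, 0],
    [0.0626, 0.0047, 0],
    [0, 0, 0]
  ],
  "rotation": [
    [0, 0, -0.0014],
    [0, 0, 0],
    [0, 0, 0],
    [0, 0, 0],
    [0, 0, 0],
    [0, 0, 0],
    [0, 0, 0],
    [0, 0, 0],
    [0, 0, 0],
    [0, 0, 0]
  ]
}}

```text
clock: 32.3
position: [0.5958, 0.1734, 0.1817]
tool_rot: [-3.141, -0.001, 1.578]
force: [0.1, -1.2, -2.6]
grip_width: 0.0589
```

{"api": "move_arm", "payload": {
  "jaw": [255, 255, 255, 255],
  "dp": [
    [0, 0, 0],
    [0, 0, 0.045],
    [0, 0, 0],
    [0, 0, 0]
  ],
  "rotation": [
    [0, 0, 0],
    [0, 0, 0],
    [0, 0, 0],
    [0, 0, 0]
  ]
}}

```text
clock: 32.8
position: [0.5969, 0.1677, 0.1474]
tool_rot: [3.141, 0.0, 1.571]
force: [0.2, -0.9, -2.9]
grip_width: 0.0592
```

{"api": "move_arm", "payload": {
  "jaw": [255, 255, 255, 255, 255, 255],
  "dp": [
    [0.0004, 0.002, 0],
    [0, 0, 0.04],
    [0, 0, 0.04],
    [0, 0, 0.017],
    [0, 0, 0.004],
    [0, 0, 0]
  ],
  "rotation": [
    [0, 0, 0],
    [0, 0, 0],
    [0, 0, 0],
    [0, 0, 0],
    [0, 0, 0],
    [0, 0, 0]
  ]
}}

```text
clock: 33.55
position: [0.5985, 0.169, 0.0665]
tool_rot: [3.14, -0.0, 1.573]
force: [-0.2, -0.2, -2.9]
grip_width: 0.0597
```

{"api": "move_arm", "payload": {
  "jaw": [255, 255, 255],
  "dp": [
    [0, 0, 0.0015],
    [0, 0, 0.001],
    [0, 0, 0]
  ],
  "rotation": [
    [0, 0, 0],
    [0, 0, 0],
    [0, 0, 0]
  ]
}}

```text
clock: 33.92
position: [0.5984, 0.1692, 0.0647]
tool_rot: [3.141, -0.001, 1.573]
force: [-3.2, -0.8, 10.1]
grip_width: 0.0593
```

Floor contact. Release, rise, check for knocked packs and move on to the can.

{"api": "move_arm", "payload": {
  "jaw": [0, 0, 0, 0, 0, 0, 0, 0, 0],
  "dp": [
    [0, 0, 0],
    [0, 0, 0],
    [0, 0, 0],
    [0, 0, 0],
    [0, 0, -0.02],
    [0, 0, -0.06],
    [0, 0, -0.06],
    [0, 0, 0],
    [0, 0, 0]
  ],
  "rotation": [
    [0, 0, 0],
    [0, 0, 0],
    [0, 0, 0],
    [0, 0, 0],
    [0, 0, 0],
    [0, 0, 0],
    [0, 0, 0],
    [0, 0, 0],
    [0, 0, 0]
  ]
}}

```text
clock: 35.05
position: [0.5978, 0.1691, 0.1761]
tool_rot: [3.141, -0.0, 1.573]
force: [-0.3, 0.3, -0.1]
grip_width: 0.0854
```

```bash
cat >> h.py <<'E'
def placed(name,y,r,H,cols=(245,260)):
    im,c=snap('wrist',name);s=bot.observe();g=cv2.cvtColor(im,cv2.COLOR_BGR2GRAY).astype(int)
    print('pos',np.round(s['position'],4),'pred rows',proj(c,[[.599,y+r,H+.006],[.599,y-r,H+.006]])[:,1].round(1))
    pr=g[:,cols[0]:cols[1]].mean(1);print([(v,int(pr[v]),round(float(ray(c,[(280,v)],H+.006)[0,1]),4)) for v in range(170,300,2) if abs(pr[v+1]-pr[v-1])>12])
E
python3 - <<'E'
from h import *
placed('w13',.169,.024,.088)
knocked();plan((.439,-.1586,.1754),np.pi/2)
E
```

```text
pos [0.5976 0.169  0.1754] pred rows [192.  262.2]
[(172, 193, 0.2058), (174, 146, 0.2045), (176, 128, 0.2032), (178, 102, 0.202), (180, 75, 0.2007), (192, 65, 0.193), (262, 110, 0.1452), (290, 166, 0.1245)]
canister diff here 9.1 best (np.float64(8.8), 0, 0)
can diff here 10.7 best (np.float64(10.3), 0, 0)
jar diff here 47.1 best (np.float64(43.0), 14, 9)
a diff here 56.5 best (np.float64(38.2), 0, -14)
b diff here 9.6 best (np.float64(8.0), 0, 0)
c diff here 58.7 best (np.float64(39.1), 11, 12)
shift in start tool axes [-4.09e-01 -1.99e-01 -4.00e-04] turn z 0.0006 min rows 6.0
```

{"api": "move_arm", "payload": {
  "jaw": [0, 0, 0, 0, 0, 0, 0, 0, 0, 0],
  "dp": [
    [-0.0511, -0.0249, 0],
    [-0.0511, -0.0249, 0],
    [-0.0511, -0.0249, 0],
    [-0.0511, -0.0249, 0],
    [-0.0511, -0.0249, 0],
    [-0.0511, -0.0249, 0],
    [-0.0511, -0.0249, 0],
    [-0.0511, -0.0249, 0],
    [0, 0, 0],
    [0, 0, 0]
  ],
  "rotation": [
    [0, 0, 0],
    [0, 0, 0],
    [0, 0, 0],
    [0, 0, 0],
    [0, 0, 0],
    [0, 0, 0],
    [0, 0, 0],
    [0, 0, 0],
    [0, 0, 0],
    [0, 0, 0]
  ]
}}

```text
clock: 36.4
position: [0.4393, -0.158, 0.1752]
tool_rot: [-3.141, -0.0, 1.573]
force: [0.8, 0.2, -0.2]
grip_width: 0.0855
```

{"api": "move_arm", "payload": {
  "jaw": [0, 0],
  "dp": [
    [0, 0, 0],
    [0, 0, 0]
  ],
  "rotation": [
    [0, 0, 0],
    [0, 0, 0]
  ]
}}

```text
clock: 36.65
position: [0.4395, -0.1577, 0.1754]
tool_rot: [-3.141, -0.0, 1.574]
force: [-0.2, -1.0, -0.5]
grip_width: 0.0853
```

Run:
```python
from h import *
im,c=snap('wrist','w14');plan((.439,-.1586,.057),np.pi/2)
g=cv2.cvtColor(im,cv2.COLOR_BGR2GRAY).astype(int)
print(proj(c,[[.439,-.1586+.024,.092],[.439,-.1586-.024,.092],[.439-.024,-.1586,.092],[.439+.024,-.1586,.092]]).round(0).tolist())
print([(v,int(g[v,270:290].mean())) for v in range(150,290,4)])
print([(u,int(g[222:230,u].mean())) for u in range(220,340,4)])
```

```text
shift in start tool axes [-0.001  -0.0006  0.148 ] turn z 0.001 min rows 2.0
[[279.0, 193.0], [279.0, 262.0], [242.0, 228.0], [315.0, 229.0]]
[(150, 97), (154, 98), (158, 97), (162, 96), (166, 98), (170, 98), (174, 98), (178, 77), (182, 87), (186, 107), (190, 65), (194, 64), (198, 120), (202, 119), (206, 121), (210, 120), (214, 120), (218, 118), (222, 120), (226, 123), (230, 123), (234, 121), (238, 117), (242, 120), (246, 121), (250, 122), (254, 120), (258, 119), (262, 123), (266, 102), (270, 99), (274, 107), (278, 125), (282, 142), (286, 151)]
[(220, 99), (224, 100), (228, 99), (232, 100), (236, 100), (240, 99), (244, 125), (248, 125), (252, 125), (256, 125), (260, 125), (264, 125), (268, 124), (272, 123), (276, 123), (280, 122), (284, 121), (288, 121), (292, 119), (296, 118), (300, 118), (304, 117), (308, 116), (312, 116), (316, 100), (320, 98), (324, 95), (328, 99), (332, 99), (336, 98)]
```

View pics/w14.png

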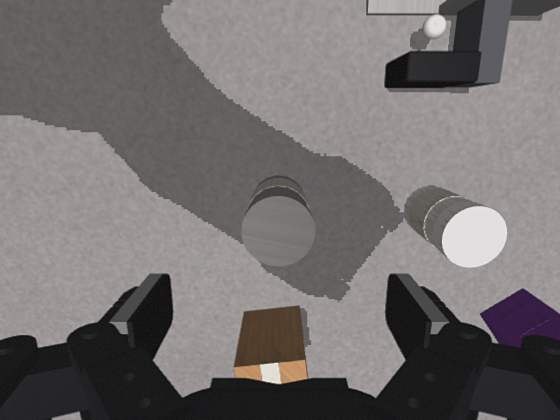

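The can's top spans rows 196–265 and columns 243–315, so its centre is about y = -0.1605. Gripping there.

{"api": "move_arm", "payload": {
  "jaw": [0, 0, 0, 0, 0],
  "dp": [
    [-0.0033, -0.0006, 0.04],
    [0, 0, 0.05],
    [0, 0, 0.045],
    [0, 0, 0.013],
    [0, 0, 0]
  ],
  "rotation": [
    [0, 0, 0.001],
    [0, 0, 0],
    [0, 0, 0],
    [0, 0, 0],
    [0, 0, 0]
  ]
}}

```text
clock: 37.33
position: [0.4388, -0.1611, 0.0574]
tool_rot: [-3.141, -0.0, 1.57]
force: [0.8, 0.2, -0.4]
grip_width: 0.0857
```

{"api": "move_arm", "payload": {
  "jaw": [255, 255, 255, 255, 255, 255],
  "dp": [
    [0, 0, 0],
    [0, 0, 0],
    [0, 0, 0],
    [0, 0, 0],
    [0, 0, 0],
    [0, 0, 0]
  ],
  "rotation": [
    [0, 0, 0],
    [0, 0, 0],
    [0, 0, 0],
    [0, 0, 0],
    [0, 0, 0],
    [0, 0, 0]
  ]
}}

```text
clock: 38.08
position: [0.4393, -0.161, 0.0581]
tool_rot: [3.14, -0.0, 1.57]
force: [-1.6, 1.5, 13.0]
grip_width: 0.0471
```

{"api": "move_arm", "payload": {
  "jaw": [255, 255, 255, 255, 255, 255],
  "dp": [
    [0, 0, -0.03],
    [0, 0, -0.06],
    [0, 0, -0.0665],
    [0, 0, 0],
    [0, 0, 0],
    [0, 0, 0]
  ],
  "rotation": [
    [0, 0, 0],
    [0, 0, 0],
    [0, 0, 0],
    [0, 0, 0],
    [0, 0, 0],
    [0, 0, 0]
  ]
}}

```text
clock: 38.83
position: [0.4382, -0.1608, 0.1814]
tool_rot: [-3.14, -0.0, 1.57]
force: [0.9, 0.1, -2.8]
grip_width: 0.0472
```

Run:
```python
from h import *
held('w15',.024,.092,cols=(270,288));plan((.599,.118,.182),np.pi/2)
```

```text
pos [ 0.4382 -0.1609  0.1814] yaw 1.5694707760487367 w 0.04712682823450208
pred rows +y,-y top edge [263.9 388.6] 1mm= 2.599037568923734
[(225, 93), (228, 133), (231, 66), (234, 68), (237, 68), (240, 68), (243, 69), (246, 70), (249, 70), (252, 70), (255, 70), (258, 70), (261, 99), (264, 124), (267, 123), (270, 122), (273, 123), (276, 125), (279, 125), (282, 125), (285, 125), (288, 122)] [(345, 121), (348, 123), (351, 119), (354, 120), (357, 121), (360, 120), (363, 121), (366, 119), (369, 117), (372, 117), (375, 119), (378, 122), (381, 123), (384, 28), (387, 26), (390, 24), (393, 26), (396, 27), (399, 27)]
shift in start tool axes [ 0.3489  0.2006 -0.0007] turn z -0.0004 min rows 6.0
```

{"api": "move_arm", "payload": {
  "jaw": [255, 255, 255, 255, 255, 255, 255, 255, 255, 255],
  "dp": [
    [0.0497, 0.0287, 0],
    [0.0497, 0.0287, 0],
    [0.0497, 0.0287, 0],
    [0.0497, 0.0287, 0],
    [0.0497, 0.0287, 0],
    [0.0497, 0.0287, 0],
    [0.0497, 0.0287, 0],
    [0, 0, 0],
    [0, 0, 0],
    [0, 0, 0]
  ],
  "rotation": [
    [0, 0, 0],
    [0, 0, 0],
    [0, 0, 0],
    [0, 0, 0],
    [0, 0, 0],
    [0, 0, 0],
    [0, 0, 0],
    [0, 0, 0],
    [0, 0, 0],
    [0, 0, 0]
  ]
}}

```text
clock: 40.12
position: [0.5995, 0.1161, 0.182]
tool_rot: [-3.141, 0.0, 1.568]
force: [-0.1, -1.2, -4.0]
grip_width: 0.0471
```

{"api": "move_arm", "payload": {
  "jaw": [255, 255, 255],
  "dp": [
    [0, 0, 0.043],
    [0, 0, 0],
    [0, 0, 0]
  ],
  "rotation": [
    [0, 0, 0],
    [0, 0, 0],
    [0, 0, 0]
  ]
}}

```text
clock: 40.5
position: [0.6001, 0.1166, 0.1489]
tool_rot: [3.141, 0.0, 1.569]
force: [0.6, -0.1, -2.6]
grip_width: 0.0468
```

{"api": "move_arm", "payload": {
  "jaw": [255, 255, 255, 255, 255, 255],
  "dp": [
    [0.0004, -0.001, 0],
    [0, 0, 0.04],
    [0, 0, 0.04],
    [0, 0, 0.019],
    [0, 0, 0.004],
    [0, 0, 0]
  ],
  "rotation": [
    [0, 0, 0],
    [0, 0, 0],
    [0, 0, 0],
    [0, 0, 0],
    [0, 0, 0],
    [0, 0, 0]
  ]
}}

```text
clock: 41.25
position: [0.5995, 0.1174, 0.0664]
tool_rot: [3.141, -0.0, 1.57]
force: [0.2, -0.1, -3.3]
grip_width: 0.0472
```

{"api": "move_arm", "payload": {
  "jaw": [255, 255, 255],
  "dp": [
    [0, 0, 0.0015],
    [0, 0, 0.001],
    [0, 0, 0]
  ],
  "rotation": [
    [0, 0, 0],
    [0, 0, 0],
    [0, 0, 0]
  ]
}}

```text
clock: 41.62
position: [0.5993, 0.1176, 0.0643]
tool_rot: [3.141, -0.0, 1.57]
force: [-1.7, 0.5, 4.9]
grip_width: 0.0466
```

{"api": "move_arm", "payload": {
  "jaw": [0, 0, 0, 0, 0, 0, 0, 0, 0],
  "dp": [
    [0, 0, 0],
    [0, 0, 0],
    [0, 0, 0],
    [0, 0, 0],
    [0, 0, -0.02],
    [0, 0, -0.06],
    [0, 0, -0.06],
    [0, 0, 0],
    [0, 0, 0]
  ],
  "rotation": [
    [0, 0, 0],
    [0, 0, 0],
    [0, 0, 0],
    [0, 0, 0],
    [0, 0, 0],
    [0, 0, 0],
    [0, 0, 0],
    [0, 0, 0],
    [0, 0, 0]
  ]
}}

```text
clock: 42.75
position: [0.5989, 0.1176, 0.1761]
tool_rot: [3.141, -0.0, 1.57]
force: [-1.1, 0.1, -1.2]
grip_width: 0.085
```

Run:
```python
from h import *
placed('w16',.118,.024,.092,(270,288))
knocked();plan((.435,-.2888,.1754),np.pi/2+.115)
```

```text
pos [0.5986 0.1175 0.1754] pred rows [192.4 263.8]
[(172, 131, 0.1548), (174, 123, 0.1536), (188, 99, 0.1448), (190, 64, 0.1436), (192, 65, 0.1423), (284, 109, 0.0794), (288, 148, 0.0765)]
canister diff here 8.3 best (np.float64(8.1), 0, 0)
can diff here 29.9 best (np.float64(28.8), -2, 11)
jar diff here 47.4 best (np.float64(43.3), 14, 9)
a diff here 56.2 best (np.float64(38.1), 0, -14)
b diff here 8.8 best (np.float64(7.4), 0, 0)
c diff here 58.4 best (np.float64(39.0), 12, 13)
shift in start tool axes [-5.080e-01 -2.039e-01 -4.000e-04] turn z -0.037 min rows 8.0
```

{"api": "move_arm", "payload": {
  "jaw": [0, 0, 0, 0, 0, 0, 0, 0, 0, 0],
  "dp": [
    [-0.0564, -0.0227, 0],
    [-0.0564, -0.0227, 0],
    [-0.0564, -0.0227, 0],
    [-0.0564, -0.0227, 0],
    [-0.0564, -0.0227, 0],
    [-0.0564, -0.0227, 0],
    [-0.0564, -0.0227, 0],
    [-0.0564, -0.0227, 0],
    [-0.0565, -0.0227, 0],
    [0, 0, 0]
  ],
  "rotation": [
    [0, 0, 0],
    [0, 0, 0],
    [0, 0, 0],
    [0, 0, 0],
    [0, 0, 0],
    [0, 0, 0],
    [0, 0, 0],
    [0, 0, 0],
    [0, 0, 0],
    [0, 0, -0.037]
  ]
}}

```text
clock: 44.1
position: [0.4328, -0.2918, 0.1751]
tool_rot: [-3.14, 0.001, 1.682]
force: [0.5, 1.6, -0.2]
grip_width: 0.0851
```

{"api": "move_arm", "payload": {
  "jaw": [0, 0, 0],
  "dp": [
    [0, 0, 0],
    [0, 0, 0],
    [0, 0, 0]
  ],
  "rotation": [
    [0, 0, 0],
    [0, 0, 0],
    [0, 0, 0]
  ]
}}

```text
clock: 44.48
position: [0.4354, -0.288, 0.1754]
tool_rot: [-3.141, -0.0, 1.686]
force: [-0.5, 0.3, -0.0]
grip_width: 0.0855
```

Run:
```python
from h import *
im,c=snap('wrist','w17');plan((.435,-.2888,.057),np.pi/2+.115)
d=np.array([np.cos(.115),np.sin(.115)]);n=np.array([-d[1],d[0]])
P=[[*(np.array([.435,-.2888])+a*.028*d+b*.021*n),.084] for a,b in((-1,1),(1,1),(1,-1),(-1,-1))]
print('pred',proj(c,P).round(0).tolist())
g=cv2.cvtColor(im,cv2.COLOR_BGR2GRAY).astype(int)
for q in((250,258),(300,308)):print([(v,int(g[v,q[0]:q[1]].mean())) for v in range(168,290,3)])
```

```text
shift in start tool axes [-0.0009 -0.0005  0.1481] turn z -0.0 min rows 2.0
pred [[236.0, 195.0], [321.0, 195.0], [319.0, 254.0], [238.0, 254.0]]
[(168, 92), (171, 94), (174, 94), (177, 69), (180, 57), (183, 58), (186, 57), (189, 56), (192, 57), (195, 55), (198, 94), (201, 93), (204, 92), (207, 92), (210, 93), (213, 94), (216, 95), (219, 94), (222, 93), (225, 92), (228, 91), (231, 92), (234, 93), (237, 94), (240, 92), (243, 91), (246, 89), (249, 87), (252, 89), (255, 98), (258, 112), (261, 126), (264, 141), (267, 143), (270, 143), (273, 142), (276, 145), (279, 142), (282, 141), (285, 139), (288, 142)]
[(168, 93), (171, 92), (174, 93), (177, 61), (180, 59), (183, 59), (186, 58), (189, 59), (192, 59), (195, 55), (198, 95), (201, 94), (204, 96), (207, 95), (210, 95), (213, 95), (216, 95), (219, 96), (222, 97), (225, 95), (228, 94), (231, 93), (234, 92), (237, 91), (240, 92), (243, 93), (246, 94), (249, 94), (252, 94), (255, 90), (258, 92), (261, 92), (264, 93), (267, 92), (270, 94), (273, 94), (276, 91), (279, 93), (282, 90), (285, 91), (288, 92)]
```

{"api": "move_arm", "payload": {
  "jaw": [0, 0, 0, 0, 0],
  "dp": [
    [-0.0015, -0.0005, 0.04],
    [0, 0, 0.05],
    [0, 0, 0.045],
    [0, 0, 0.013],
    [0, 0, 0]
  ],
  "rotation": [
    [0, 0, 0],
    [0, 0, 0],
    [0, 0, 0],
    [0, 0, 0],
    [0, 0, 0]
  ]
}}

```text
clock: 45.15
position: [0.4348, -0.2899, 0.0574]
tool_rot: [-3.141, -0.0, 1.686]
force: [0.1, -0.8, 1.0]
grip_width: 0.0853
```

{"api": "move_arm", "payload": {
  "jaw": [255, 255, 255, 255, 255],
  "dp": [
    [0, 0, 0],
    [0, 0, 0],
    [0, 0, 0],
    [0, 0, 0],
    [0, 0, 0]
  ],
  "rotation": [
    [0, 0, 0],
    [0, 0, 0],
    [0, 0, 0],
    [0, 0, 0],
    [0, 0, 0]
  ]
}}

```text
clock: 45.78
position: [0.4353, -0.2901, 0.0584]
tool_rot: [3.14, 0.001, 1.686]
force: [-2.6, 0.7, 11.0]
grip_width: 0.0556
```

{"api": "move_arm", "payload": {
  "jaw": [255, 255, 255, 255, 255, 255, 255],
  "dp": [
    [0, 0, -0.03],
    [0, 0, -0.06],
    [0, 0, -0.0665],
    [0, 0, 0],
    [0, 0, 0],
    [0, 0, 0],
    [0, 0, 0]
  ],
  "rotation": [
    [0, 0, 0],
    [0, 0, 0],
    [0, 0, 0],
    [0, 0, 0.0366],
    [0, 0, 0],
    [0, 0, 0],
    [0, 0, 0]
  ]
}}

```text
clock: 46.65
position: [0.4346, -0.2897, 0.182]
tool_rot: [-3.141, -0.0, 1.572]
force: [-0.8, -0.6, -3.3]
grip_width: 0.0558
```

Run:
```python
from h import *
held('w18',.021,.084);plan((.599,.070,.182),np.pi/2)
```

```text
pos [ 0.4346 -0.2898  0.182 ] yaw 1.5717599558554367 w 0.055215715649268055
pred rows +y,-y top edge [262.8 366.6] 1mm= 2.469396902318707
[(225, 63), (228, 62), (231, 62), (234, 62), (237, 62), (240, 63), (243, 63), (246, 63), (249, 62), (252, 62), (255, 61), (258, 62), (261, 88), (264, 102), (267, 102), (270, 102), (273, 102), (276, 102), (279, 102), (282, 102), (285, 102), (288, 101)] [(345, 102), (348, 102), (351, 101), (354, 100), (357, 99), (360, 96), (363, 156), (366, 157), (369, 158), (372, 161), (375, 159), (378, 89), (381, 25), (384, 25), (387, 27), (390, 23), (393, 25), (396, 25), (399, 25)]
shift in start tool axes [ 0.4496  0.206  -0.    ] turn z 0.0003 min rows 7.0
```

{"api": "move_arm", "payload": {
  "jaw": [255, 255, 255, 255, 255, 255, 255, 255, 255, 255],
  "dp": [
    [0.0561, 0.0257, 0],
    [0.0561, 0.0257, 0],
    [0.0561, 0.0257, 0],
    [0.0561, 0.0257, 0],
    [0.0561, 0.0257, 0],
    [0.0561, 0.0257, 0],
    [0.0561, 0.0257, 0],
    [0.0561, 0.0257, 0],
    [0, 0, 0],
    [0, 0, 0]
  ],
  "rotation": [
    [0, 0, 0],
    [0, 0, 0],
    [0, 0, 0],
    [0, 0, 0],
    [0, 0, 0],
    [0, 0, 0],
    [0, 0, 0],
    [0, 0, 0],
    [0, 0, 0],
    [0, 0, 0]
  ]
}}

```text
clock: 47.95
position: [0.599, 0.0687, 0.182]
tool_rot: [-3.141, 0.001, 1.571]
force: [0.7, -1.0, -3.0]
grip_width: 0.0557
```

{"api": "move_arm", "payload": {
  "jaw": [255, 255, 255, 255],
  "dp": [
    [0, 0, 0],
    [0, 0, 0.035],
    [0, 0, 0],
    [0, 0, 0]
  ],
  "rotation": [
    [0, 0, 0],
    [0, 0, 0],
    [0, 0, 0],
    [0, 0, 0]
  ]
}}

```text
clock: 48.45
position: [0.5995, 0.0687, 0.1552]
tool_rot: [3.141, 0.0, 1.57]
force: [0.4, 0.7, -2.5]
grip_width: 0.0554
```

{"api": "move_arm", "payload": {
  "jaw": [255, 255, 255, 255, 255, 255],
  "dp": [
    [0, 0, 0.02],
    [0, 0, 0.035],
    [0, 0, 0.035],
    [0, 0, 0.017],
    [0, 0, 0.004],
    [0, 0, 0]
  ],
  "rotation": [
    [0, 0, 0],
    [0, 0, 0],
    [0, 0, 0],
    [0, 0, 0],
    [0, 0, 0],
    [0, 0, 0]
  ]
}}

```text
clock: 49.2
position: [0.5996, 0.0692, 0.0661]
tool_rot: [3.141, -0.0, 1.571]
force: [-0.0, 0.6, -1.8]
grip_width: 0.055
```

{"api": "move_arm", "payload": {
  "jaw": [255, 255, 255],
  "dp": [
    [0, 0, 0.0015],
    [0, 0, 0.001],
    [0, 0, 0]
  ],
  "rotation": [
    [0, 0, 0],
    [0, 0, 0],
    [0, 0, 0]
  ]
}}

```text
clock: 49.58
position: [0.5996, 0.0694, 0.0645]
tool_rot: [3.141, -0.001, 1.571]
force: [-2.8, 0.7, 7.7]
grip_width: 0.0555
```

{"api": "move_arm", "payload": {
  "jaw": [0, 0, 0, 0, 0, 0, 0, 0, 0],
  "dp": [
    [0, 0, 0],
    [0, 0, 0],
    [0, 0, 0],
    [0, 0, 0],
    [0, 0, -0.02],
    [0, 0, -0.06],
    [0, 0, -0.06],
    [0, 0, 0],
    [0, 0, 0]
  ],
  "rotation": [
    [0, 0, 0],
    [0, 0, 0],
    [0, 0, 0],
    [0, 0, 0],
    [0, 0, 0],
    [0, 0, 0],
    [0, 0, 0],
    [0, 0, 0],
    [0, 0, 0]
  ]
}}

```text
clock: 50.7
position: [0.5992, 0.0695, 0.1761]
tool_rot: [3.141, -0.0, 1.571]
force: [-0.1, -0.5, -1.0]
grip_width: 0.0853
```

Run:
```python
from h import *
placed('w19',.0705,.021,.084)
c=calibration('wrist');print('-y rim pred',proj(c,[[.599,-.002,.056]]).round(0))
knocked();plan((.5745,-.1661,.1754),np.pi/2)
```

```text
pos [0.5989 0.0694 0.1754] pred rows [193.6 254.2]
[(170, 179, 0.1068), (172, 120, 0.1055), (186, 78, 0.0965), (194, 57, 0.0912), (196, 89, 0.0899), (256, 115, 0.0482), (274, 72, 0.0349), (298, 62, 0.0166)]
-y rim pred [[280. 299.]]
canister diff here 7.6 best (np.float64(7.3), 0, 0)
can diff here 30.0 best (np.float64(28.9), -2, 10)
jar diff here 47.6 best (np.float64(43.6), 14, 9)
a diff here 55.9 best (np.float64(38.1), 0, -14)
b diff here 61.4 best (np.float64(45.7), 14, 6)
c diff here 58.2 best (np.float64(39.0), 12, 13)
shift in start tool axes [-0.2943 -0.0305 -0.0004] turn z 0.0001 min rows 4.0
```

{"api": "move_arm", "payload": {
  "jaw": [0, 0, 0, 0, 0, 0, 0, 0, 0],
  "dp": [
    [-0.0589, -0.0061, 0],
    [-0.0589, -0.0061, 0],
    [-0.0589, -0.0061, 0],
    [-0.0589, -0.0061, 0],
    [-0.0589, -0.0061, 0],
    [0, 0, 0],
    [0, 0, 0],
    [0, 0, 0],
    [0, 0, 0]
  ],
  "rotation": [
    [0, 0, 0],
    [0, 0, 0],
    [0, 0, 0],
    [0, 0, 0],
    [0, 0, 0],
    [0, 0, 0],
    [0, 0, 0],
    [0, 0, 0],
    [0, 0, 0]
  ]
}}

```text
clock: 51.92
position: [0.5751, -0.1654, 0.1754]
tool_rot: [-3.141, -0.0, 1.572]
force: [0.6, -0.6, 0.3]
grip_width: 0.0853
```

Run:
```python
from h import *
im,c=snap('wrist','w20');plan((.5745,-.1661,.057),np.pi/2)
g=cv2.cvtColor(im,cv2.COLOR_BGR2GRAY).astype(int)
print(proj(c,[[.5745,-.1661+.022,.082],[.5745,-.1661-.022,.082],[.5745-.022,-.1661,.082],[.5745+.022,-.1661,.082]]).round(0).tolist())
print([(v,int(g[v,270:290].mean())) for v in range(160,290,3)])
print([(u,int(g[222:230,u].mean())) for u in range(225,335,4)])
```

```text
shift in start tool axes [-0.0007 -0.0007  0.1481] turn z 0.0004 min rows 2.0
[[279.0, 192.0], [279.0, 254.0], [247.0, 224.0], [311.0, 224.0]]
[(160, 95), (163, 95), (166, 97), (169, 95), (172, 95), (175, 94), (178, 97), (181, 85), (184, 85), (187, 109), (190, 98), (193, 96), (196, 173), (199, 173), (202, 173), (205, 173), (208, 173), (211, 173), (214, 173), (217, 173), (220, 173), (223, 173), (226, 173), (229, 172), (232, 173), (235, 173), (238, 172), (241, 172), (244, 172), (247, 172), (250, 172), (253, 172), (256, 130), (259, 97), (262, 97), (265, 97), (268, 97), (271, 95), (274, 97), (277, 111), (280, 135), (283, 141), (286, 150), (289, 153)]
[(225, 95), (229, 96), (233, 96), (237, 95), (241, 96), (245, 94), (249, 175), (253, 175), (257, 174), (261, 174), (265, 174), (269, 173), (273, 173), (277, 173), (281, 172), (285, 172), (289, 172), (293, 172), (297, 172), (301, 171), (305, 171), (309, 172), (313, 91), (317, 96), (321, 97), (325, 97), (329, 93), (333, 95)]
```

{"api": "move_arm", "payload": {
  "jaw": [0, 0, 0, 0, 0],
  "dp": [
    [-0.0025, -0.0007, 0.04],
    [0, 0, 0.05],
    [0, 0, 0.045],
    [0, 0, 0.013],
    [0, 0, 0]
  ],
  "rotation": [
    [0, 0, 0],
    [0, 0, 0],
    [0, 0, 0],
    [0, 0, 0],
    [0, 0, 0]
  ]
}}

```text
clock: 52.6
position: [0.5744, -0.1684, 0.0574]
tool_rot: [-3.141, 0.0, 1.571]
force: [-0.1, -0.0, 0.5]
grip_width: 0.0855
```

{"api": "move_arm", "payload": {
  "jaw": [255, 255, 255, 255, 255, 255],
  "dp": [
    [0, 0, 0],
    [0, 0, 0],
    [0, 0, 0],
    [0, 0, 0],
    [0, 0, 0],
    [0, 0, 0]
  ],
  "rotation": [
    [0, 0, 0],
    [0, 0, 0],
    [0, 0, 0],
    [0, 0, 0],
    [0, 0, 0],
    [0, 0, 0]
  ]
}}

```text
clock: 53.35
position: [0.5749, -0.1683, 0.0582]
tool_rot: [3.14, -0.0, 1.571]
force: [-1.5, 0.7, 9.9]
grip_width: 0.0429
```

{"api": "move_arm", "payload": {
  "jaw": [255, 255, 255, 255, 255, 255],
  "dp": [
    [0, 0, -0.03],
    [0, 0, -0.06],
    [0, 0, -0.0665],
    [0, 0, 0],
    [0, 0, 0],
    [0, 0, 0]
  ],
  "rotation": [
    [0, 0, 0],
    [0, 0, 0],
    [0, 0, 0],
    [0, 0, 0],
    [0, 0, 0],
    [0, 0, 0]
  ]
}}

```text
clock: 54.1
position: [0.5737, -0.168, 0.1811]
tool_rot: [-3.14, -0.0, 1.571]
force: [0.3, 0.0, -2.9]
grip_width: 0.0426
```

Run:
```python
from h import *
held('w21',.022,.082,cols=(270,288));plan((.599,.0234,.182),np.pi/2)
```

```text
pos [ 0.5738 -0.1682  0.1812] yaw 1.5708651547986494 w 0.04284104985096737
pred rows +y,-y top edge [258.1 365.5] 1mm= 2.4401412452899818
[(225, 87), (228, 123), (231, 101), (234, 101), (237, 101), (240, 101), (243, 101), (246, 101), (249, 101), (252, 98), (255, 179), (258, 177), (261, 177), (264, 177), (267, 177), (270, 176), (273, 177), (276, 176), (279, 176), (282, 176), (285, 175), (288, 175)] [(345, 172), (348, 172), (351, 172), (354, 172), (357, 171), (360, 172), (363, 156), (366, 155), (369, 156), (372, 155), (375, 155), (378, 152), (381, 159), (384, 31), (387, 26), (390, 23), (393, 24), (396, 26), (399, 26)]
shift in start tool axes [ 0.2394  0.0315 -0.0011] turn z 0.0 min rows 4.0
```

{"api": "move_arm", "payload": {
  "jaw": [255, 255, 255, 255, 255, 255, 255, 255, 255],
  "dp": [
    [0.0475, 0.0063, 0],
    [0.0475, 0.0063, 0],
    [0.0475, 0.0063, 0],
    [0.0475, 0.0063, 0],
    [0.0475, 0.0063, 0],
    [0, 0, 0],
    [0, 0, 0],
    [0, 0, 0.035],
    [0, 0, 0]
  ],
  "rotation": [
    [0, 0, 0],
    [0, 0, 0],
    [0, 0, 0],
    [0, 0, 0],
    [0, 0, 0],
    [0, 0, 0],
    [0, 0, 0],
    [0, 0, 0],
    [0, 0, 0]
  ]
}}

```text
clock: 55.28
position: [0.5984, 0.0205, 0.1529]
tool_rot: [-3.138, 0.001, 1.569]
force: [0.5, 0.1, -2.1]
grip_width: 0.0427
```

{"api": "move_arm", "payload": {
  "jaw": [255, 255],
  "dp": [
    [0, 0, 0],
    [0, 0, 0]
  ],
  "rotation": [
    [0, 0, 0],
    [0, 0, 0]
  ]
}}

```text
clock: 55.52
position: [0.5999, 0.0213, 0.1552]
tool_rot: [3.141, -0.0, 1.57]
force: [-0.5, -0.5, -2.6]
grip_width: 0.0425
```

{"api": "move_arm", "payload": {
  "jaw": [255, 255, 255, 255, 255, 255],
  "dp": [
    [0, 0, 0.02],
    [0, 0, 0.035],
    [0, 0, 0.035],
    [0, 0, 0.017],
    [0, 0, 0.004],
    [0, 0, 0]
  ],
  "rotation": [
    [0, 0, 0],
    [0, 0, 0],
    [0, 0, 0],
    [0, 0, 0],
    [0, 0, 0],
    [0, 0, 0]
  ]
}}

```text
clock: 56.28
position: [0.5999, 0.0216, 0.066]
tool_rot: [3.141, 0.0, 1.571]
force: [0.2, -0.2, -2.1]
grip_width: 0.0426
```

{"api": "move_arm", "payload": {
  "jaw": [255, 255, 255],
  "dp": [
    [0, 0, 0.0015],
    [0, 0, 0.001],
    [0, 0, 0]
  ],
  "rotation": [
    [0, 0, 0],
    [0, 0, 0],
    [0, 0, 0]
  ]
}}

```text
clock: 56.65
position: [0.5999, 0.0218, 0.0643]
tool_rot: [3.141, -0.0, 1.571]
force: [-1.1, -0.4, 5.2]
grip_width: 0.0431
```

{"api": "move_arm", "payload": {
  "jaw": [0, 0, 0, 0, 0, 0, 0, 0, 0, 0],
  "dp": [
    [0, 0, 0],
    [0, 0, 0],
    [0, 0, 0],
    [0, 0, 0],
    [0, 0, -0.02],
    [0, 0, -0.06],
    [0, 0, -0.06],
    [0.05, 0, -0.05],
    [0.05, 0, -0.05],
    [0.05, 0, -0.05]
  ],
  "rotation": [
    [0, 0, 0],
    [0, 0, 0],
    [0, 0, 0],
    [0, 0, 0],
    [0, 0, 0],
    [0, 0, 0],
    [0, 0, 0],
    [0, 0, 0],
    [0, 0, 0],
    [0, 0, 0]
  ]
}}

```text
clock: 57.9
position: [0.5991, 0.1427, 0.2982]
tool_rot: [3.141, -0.0, 1.57]
force: [0.1, -0.1, -0.2]
grip_width: 0.0854
```

{"api": "move_arm", "payload": {
  "jaw": [255, 255, 255],
  "dp": [
    [0.04, -0.04, 0],
    [0, 0, 0],
    [0, 0, 0]
  ],
  "rotation": [
    [0, 0, 0],
    [0, 0, 0],
    [0, 0, 0]
  ]
}}

```text
clock: 58.28
position: [0.5676, 0.1732, 0.2964]
tool_rot: [3.141, -0.0, 1.571]
force: [0.2, 0.7, 0.9]
grip_width: 0.0322
```

Run:
```python
from h import *
im,c=snap('wrist','w22');np.save('c22.npy',c,allow_pickle=True);plan((.405,.245,.12),np.pi/2)
s=bot.observe();print(np.round(s['position'],4),s['clock'])
```

```text
shift in start tool axes [ 0.0901 -0.2036  0.2202] turn z -0.0003 min rows 5.0
[0.5678 0.1728 0.2961] 58.325
```

View pics/w22.png

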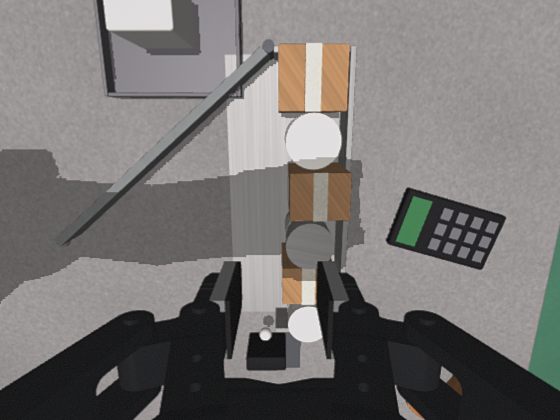

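All six packs stand in the carrier row: carton_c (314,78), jar (313,140), carton_a (320,192), can (309,244), carton_b (300,285), canister (307,323). The door runs from (268,47) to (65,240). Next I'll lower the closed fingers outside the door.

{"api": "move_arm", "payload": {
  "jaw": [255, 255, 255, 255, 255, 255, 255, 255, 255, 255],
  "dp": [
    [0.03, -0.0679, 0],
    [0.03, -0.0679, 0],
    [0.03, -0.0679, 0],
    [0, 0, 0.05],
    [0, 0, 0.05],
    [0, 0, 0.06],
    [0, 0, 0.06],
    [0, 0, 0.06],
    [0, 0, 0.04],
    [0, 0, 0]
  ],
  "rotation": [
    [0, 0, 0],
    [0, 0, 0],
    [0, 0, 0],
    [0, 0, 0],
    [0, 0, 0],
    [0, 0, 0],
    [0, 0, 0],
    [0, 0, 0],
    [0, 0, 0],
    [0, 0, 0]
  ]
}}

```text
clock: 59.58
position: [0.4045, 0.2439, 0.0382]
tool_rot: [-3.139, 0.002, 1.569]
force: [1.4, 0.6, 0.7]
grip_width: -0.0002
```

{"api": "move_arm", "payload": {
  "jaw": [255, 255],
  "dp": [
    [0, 0, 0],
    [0, 0, 0]
  ],
  "rotation": [
    [0, 0, 0],
    [0, 0, 0]
  ]
}}

```text
clock: 59.82
position: [0.4053, 0.2461, 0.0408]
tool_rot: [3.14, -0.001, 1.571]
force: [-0.2, -1.1, 0.8]
grip_width: -0.0
```

{"api": "move_arm", "payload": {
  "jaw": [255, 255, 255, 255, 255, 255, 255],
  "dp": [
    [-0.026, 0.0196, 0],
    [-0.03, 0.0097, 0],
    [-0.03, 0.0097, 0],
    [-0.0284, 0.0145, 0],
    [-0.0284, 0.0145, 0],
    [-0.0284, 0.0145, 0],
    [0, 0, 0]
  ],
  "rotation": [
    [0, 0, 0],
    [0, 0, 0],
    [0, 0, 0],
    [0, 0, 0],
    [0, 0, 0],
    [0, 0, 0],
    [0, 0, 0]
  ]
}}

```text
clock: 60.7
position: [0.4717, 0.1074, 0.0406]
tool_rot: [3.14, -0.0, 1.569]
force: [0.1, -0.1, 0.2]
grip_width: -0.0002
```

{"api": "move_arm", "payload": {
  "jaw": [255, 255, 255, 255, 255],
  "dp": [
    [-0.0221, 0.0165, 0],
    [-0.0221, 0.0165, 0],
    [-0.0221, 0.0165, 0],
    [0, 0, 0],
    [0, 0, 0]
  ],
  "rotation": [
    [0, 0, 0],
    [0, 0, 0],
    [0, 0, 0],
    [0, 0, 0],
    [0, 0, 0]
  ]
}}

```text
clock: 61.32
position: [0.5098, 0.0568, 0.0398]
tool_rot: [3.142, -0.001, 1.572]
force: [1.0, -0.6, -0.6]
grip_width: -0.0002
```

{"api": "move_arm", "payload": {
  "jaw": [255, 255, 255, 255, 255],
  "dp": [
    [-0.006, 0.008, 0],
    [-0.006, 0.008, 0],
    [0, 0.004, 0],
    [0, 0.004, 0],
    [0, 0, 0]
  ],
  "rotation": [
    [0, 0, 0],
    [0, 0, 0],
    [0, 0, 0],
    [0, 0, 0],
    [0, 0, 0]
  ]
}}

```text
clock: 61.95
position: [0.5283, 0.0458, 0.0392]
tool_rot: [-3.139, 0.0, 1.571]
force: [-5.0, -2.3, 2.1]
grip_width: -0.0001
```

{"api": "move_arm", "payload": {
  "jaw": [255, 255, 255, 255],
  "dp": [
    [0, 0.004, 0],
    [0, 0.004, 0],
    [0, 0, 0],
    [0, 0, 0]
  ],
  "rotation": [
    [0, 0, 0],
    [0, 0, 0],
    [0, 0, 0],
    [0, 0, 0]
  ]
}}

```text
clock: 62.45
position: [0.5359, 0.0462, 0.0395]
tool_rot: [3.141, -0.0, 1.571]
force: [-0.4, 0.3, -0.5]
grip_width: 0.0001
```

{"api": "move_arm", "payload": {
  "jaw": [255, 255, 255, 255],
  "dp": [
    [0, 0.004, 0],
    [0, 0, 0],
    [0, 0, 0],
    [0, 0, 0]
  ],
  "rotation": [
    [0, 0, 0],
    [0, 0, 0],
    [0, 0, 0],
    [0, 0, 0]
  ]
}}

```text
clock: 62.95
position: [0.5388, 0.0461, 0.0397]
tool_rot: [-3.141, -0.0, 1.571]
force: [-5.6, -0.7, 6.5]
grip_width: 0.0002
```

{"api": "move_arm", "payload": {
  "jaw": [255, 255, 255],
  "dp": [
    [0, 0.003, 0],
    [0, 0, 0],
    [0, 0, 0]
  ],
  "rotation": [
    [0, 0, 0],
    [0, 0, 0],
    [0, 0, 0]
  ]
}}

```text
clock: 63.32
position: [0.5396, 0.046, 0.0397]
tool_rot: [-3.138, -0.001, 1.571]
force: [-17.1, -1.6, 18.5]
grip_width: 0.0001
```

{"api": "move_arm", "payload": {
  "jaw": [255, 255, 255, 255, 255, 255, 255, 255, 255],
  "dp": [
    [0, -0.02, 0],
    [0, -0.04, 0],
    [0, -0.02, -0.02],
    [0, 0, -0.06],
    [0, 0, -0.06],
    [0.04, 0, -0.06],
    [0.04, 0, -0.06],
    [0.04, 0, -0.06],
    [0, 0, 0]
  ],
  "rotation": [
    [0, 0, 0],
    [0, 0, 0],
    [0, 0, 0],
    [0, 0, 0],
    [0, 0, 0],
    [0, 0, 0],
    [0, 0, 0],
    [0, 0, 0],
    [0, 0, 0]
  ]
}}

```text
clock: 64.45
position: [0.4785, 0.1449, 0.2984]
tool_rot: [3.137, -0.003, 1.575]
force: [-0.4, -0.6, -1.2]
grip_width: 0.0003
```

{"api": "move_arm", "payload": {
  "jaw": [255, 255, 255],
  "dp": [
    [0.03, 0.03, 0],
    [0, 0, 0],
    [0, 0, 0]
  ],
  "rotation": [
    [0, 0, 0],
    [0, 0, 0],
    [0, 0, 0]
  ]
}}

```text
clock: 64.82
position: [0.5011, 0.1652, 0.295]
tool_rot: [-3.141, 0.001, 1.57]
force: [-0.8, 0.3, -0.1]
grip_width: -0.0001
```

Run:
```python
from h import *
im,c=snap('wrist','w23');s=bot.observe();print(np.round(s['position'],4),s['clock'])
print('pred door top edge line shut (outer,inner) hinge..tip',proj(c,[[.552,.30,.054],[.562,.30,.054],[.552,0,.054],[.562,0,.054],[.536,0,.054]]).round(1).tolist())
snap('top','top1')
```

```text
[0.501  0.1651 0.2952] 64.875
pred door top edge line shut (outer,inner) hinge..tip [[331.4, 48.5], [341.6, 48.5], [322.0, 319.9], [330.3, 319.9], [308.7, 319.9]]
```

View pics/w23.png

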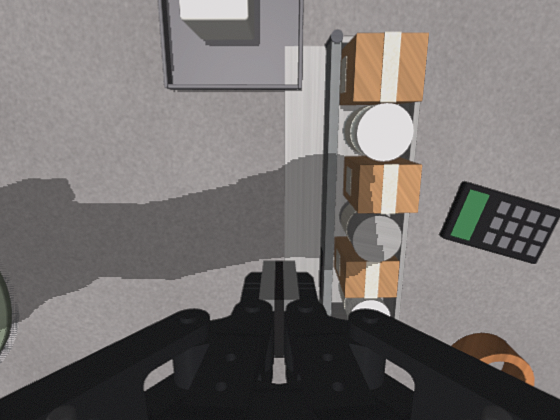

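The view shows the door parallel to the carrier front (columns 324–342), all six packs upright in the row and the block in the tray. As a last check I'll measure the door line numerically.

Run:
```python
from h import *
c=calibration('wrist');g=cv2.cvtColor(cv2.imread('pics/w23.png'),cv2.COLOR_BGR2GRAY).astype(int)
X=[]
for v in list(range(60,140,10))+list(range(170,305,10)):
    r=g[v-2:v+3,315:350].mean(0);d=np.diff(r);u=315+np.argmin(d[:22])+.5  # bright floor -> door outer edge
    X.append(ray(c,[(u,v)],.054)[0,:2])
X=np.array(X);p=np.polyfit(X[:,1],X[:,0],1);res=X[:,0]-np.polyval(p,X[:,1]);k=abs(res)<.003;p=np.polyfit(X[k,1],X[k,0],1)
print('door angle about',p[0],'x at y=.3, 0:',np.polyval(p,[.3,0]),k.sum(),'of',len(k))
print(bot.observe()['force'])
```

```text
door angle about -0.002531183603773693 x at y=.3, 0: [0.54622098 0.54698034] 22 of 22
[-0.57687288  0.34117244  0.10618821]
```

```bash
python3 -c "
from workcell import workorder;print(workorder.job_done())"
```

```text
the job is handed in; nothing more can be done
None
```

The job is done and handed in at about 65 s of the 210 s; handing in reports no verdict.

- **Test block:** it stands upright in the grey tray, near the middle.
- **Sample packs:** all six were present and stand upright in the carrier. From the +y end they are carton_c, jar, carton_a, can, carton_b and canister.
- **Door:** its end rode over the roller at about 5 N, the resistance then dropped, and it came up solid at about 17 N. In the last picture the door's edge measures about 0.003 rad off parallel to the carrier, so it is seated. The arm was then raised clear, reading only sensor noise.
- **Bystanders:** the arm never went near the bottle, tape roll or calculator. I did not re-measure their positions at the end.
- **Knocks:** the top-camera checks before each pick from the jar on showed none of the packs still on the table had moved.

Three checks disagreed along the way:

- **carton_c position:** two readings of its position differed by 4 mm, because one picture was taken while the arm was still moving. It touched the +y end wall on the way in at about 8 N, so I eased it off before letting go, and it ended nearly flush with that wall.
- **Can and canister positions:** the first far readings of the can and canister were about 2 mm off, and I corrected them from close by.
- **Jar lid:** one automatic reading of the lid was spoiled by sunlight, so I did not use it.

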